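Draw in the feeder tubes and clamp them for filling

TASK

Take the hook tool off its rest and, touching the tray only with the hook, draw the tray of cardboard feeder tubes in from the far side of the stall by its far wall until the whole tray is on the grey mat. Then hang the hook back on its rest, stand every tube upright in the lane of the filling rack, and slide the rack's jaw shut until the row is pressed firmly between jaw and end stop (do not crush the tubes), leaving it shut. Keep the fingers off the tray until it has reached the mat, leave the tray there, and leave the jars and the tin alone.

Things in the scene. Friction and masses are not known exactly. Their poses are not given: they have to be found in the camera images.
- tray: shallow loose wooden tray, 110 mm (x) by 216 mm (y), floor 5 mm thick, walls 5 mm thick and 30 mm high overall, 0.35 kg empty. Origin: centre of its underside; its +x wall is the far wall, to be hooked from outside. The tubes stand in it in one row along its y, about 50 mm apart. It may be turned a little.
- mat: thin flat grey mat on the table, 190 mm (x) by 290 mm (y), does not stop anything sliding over it. Origin: its centre, on the table; axes along its sides. The tray starts 135 to 155 mm beyond it in its +x (centre to centre), up to 35 mm to the side.
- tube1: plain cardboard tube, open at both ends, standing upright: outer diameter 44 mm, wall 3.5 mm, 70 mm tall, 40 g. Origin: centre of its lower end, z along the tube. At the start it stands in the tray; two to four of the four tubes are present.
- tube2: plain cardboard tube, open at both ends, standing upright: outer diameter 44 mm, wall 3.5 mm, 70 mm tall, 40 g. Origin: centre of its lower end, z along the tube. At the start it stands in the tray; two to four of the four tubes are present.
- tube3: plain cardboard tube, open at both ends, standing upright: outer diameter 44 mm, wall 3.5 mm, 70 mm tall, 40 g. Origin: centre of its lower end, z along the tube. At the start it stands in the tray; two to four of the four tubes are present.
- tube4: plain cardboard tube, open at both ends, standing upright: outer diameter 44 mm, wall 3.5 mm, 70 mm tall, 40 g. Origin: centre of its lower end, z along the tube. At the start it stands in the tray; two to four of the four tubes are present.
- hook: loose steel hook tool, 0.18 kg. Origin: on the grip's axis, on the shank's underside. Shank: flat bar 18 mm wide, along x from -21 to 123 mm, z 0 to 8 mm. Grip: upright square wooden block 24 by 24 mm, x = 0, z 8 to 64 mm. Blade: hangs from the front end, x 117 to 123 mm, 50 mm wide (y), down to z = -94 mm. With the blade just off the table the shank clears the tubes by about 15 mm.
- hook_grip (a point): point inside the tool's wooden grip, on its axis, 40 mm above the shank's underside: a good place to grip the tool from above.
- blade_tip (a point): middle of the blade's lower edge, on the face that looks back to the grip (the face that pulls): tool x 117 mm, z -94 mm.
- rest: fixed dark wooden stand for the hook, base 130 by 100 mm, on the other side of the table from the rack (they swap sides between starts). Its top is a saddle 70 mm long (x), floor 118 mm above the table, 34 mm wide between two lips 14 mm high; the shank lies along it, grip outside at -x, blade hanging outside at +x. Origin: centre of its underside.
- rest_home (a point): where the hook tool's origin belongs on the rest, on the level of the saddle floor (118 mm above the table, 55 mm to -x of the stand's centre); its x axis is the direction of the shank.
- rack: fixed filling rack, base 312 mm (x, from -162 to 150 mm) by 90 mm (y), turned a little. Origin: on its underside. Floor 8 mm above the table; on it a lane along x, 54 mm wide between rails whose tops are 24 mm above the table. The far end is closed by an upright stop, top 68 mm above the table; the jaw slides along the lane from the near end.
- stop_face (a point): foot of the end stop's face at the lane's far end, on the lane's middle line at floor level; the lane runs from here to -x. Axes as the rack's.
- jaw (a joint): position of the sliding jaw in m: 0 to 0.012 at the start; the gap between jaw and end stop is 0.227 m minus this; it grows as the jaw moves to the rack's +x, towards the stop, at most 0.18. Moving it takes about 2 N; it stays where it is left.
- jaw_face (a point): middle of the face of the jaw that presses on the tubes, 34.5 mm above the table (face 46 mm wide, 50 mm high). Axes as the rack's, x towards the stop.
- jaw_grip (a point): point in the jaw's black upright handle, 70 mm above the table, 24 mm behind the jaw's face: the handle is 18 mm (x) by 28 mm (y), its top 97 mm above the table, free on both y sides from 26 mm above the table; pinch it across y and push it along x.
- spice_jar: bystander: amber jar with red lid, 95 mm tall, 64 mm across, out to the left. Origin: centre of its underside.
- herb_jar: bystander: large glass jar with green lid, 120 mm tall, 80 mm across, close to the robot. Origin: centre of its underside.
- tin: bystander: low tin, 60 mm tall, 60 mm across, close to the robot. Origin: centre of its underside.
Mind the look-alikes: they are no part of the job. Leave any turquoise look-alike of the tube1 alone. Leave any black look-alike of the tube4 alone.

How it is judged:
By the outcome, as a careful person would: the job done as asked, in the order asked, and still so for the second after the job is handed in, with the robot touching nothing.
Of tube1, tube2, tube3, tube4 only 2 to 4 are there at a start; the rules pass over those that are not, and their reading is None.
At some moment in a run one of tray may be knocked a few centimetres aside while the robot is not near it.
It also fails if it takes over 210 s, if anything falls off the work surface, if the arm or the gripper's body presses on something with over 40 N, if the wrist force passes 120 N, or if a joint passes its speed limit or range.

ROBOT

A 6-joint arm with a two-finger parallel gripper is mounted at the origin on the work surface. World frame = base frame: x ahead of the robot, y to its left, z up, the work surface at z = 0. Lengths are in m, angles in degrees, forces in N, time in s.
With the tool pointing down it reaches from about 0.25 to 0.725 m from the base axis. Payload 9.7 kg.
Tool frame: the origin (TCP) lies at the very end of the fingers, on their centre line; the grasp point (between the pads) lies 19 mm behind it; z points along the fingers, y is the line along which they close (so a half turn about z gives the same grasp; the last joint's range is limited). The gripper opens to 85 mm and grips with 20 to 120 N. Pads are 22 mm wide; open, the fingers measure 114 mm over their backs; the gripper's body (76 mm by 85 mm) begins 54 mm behind the grasp point. The pads swing forward as they close: fully open they stand 13 mm farther back than shut.
Start: joints at [68.755, 4.979, 10.078, 95.1, 0, 90], TCP at [0.199, 0.513, 0.231] pointing down, gripper open.
Joint ranges: [-179.16, 179.16], [-48.56, 103.87], [-65.8, 70.77], [-126.05, 130.52], [-82.76, 87.17], [-180, 180]. Speed limits (degrees/s): [127.2, 127.2, 147.25, 180, 180, 180].

INTERFACE

Orientations are given as [roll, pitch, yaw] about the fixed x, y, z axes, in that order (R = Rz(yaw) Ry(pitch) Rx(roll)).
In Python, from workcell import telemetry, optics, workorder gives the robot as it stands.
- The arm moves only by the shell command python3 -m handwheel 'ROWS' [FORCE]. ROWS is JSON, a list of rows, each an object of numbers: "tx", "ty", "tz": the shift along the tool's x, y, z in m; "ax", "ay", "az": the turn, a rotation vector about the tool's x, y, z in degrees; "jaw": the gripper command: -1 is shut, 1 is fully open, values between are in proportion. A call has exactly 10 rows; each row shifts and turns the commanded pose from where the row before left it, along the tool's axes as they then stand; what a row does not reach is not made up. A row lasts 1/8 s, in which the tool goes at most 62.5 mm and 10.7 degrees, less where a joint would pass 70% of its speed; a pose out of reach is approached as far as the arm can. A call is refused whole if a number of a shift passes 0.0625 or a number of a turn 10.7, either way. A call with a gripper value outside its range is refused whole. The fingers move at their own pace and stop on an object; FORCE is the grip in N (left out, the last holds). Time passes only in rows, so rows that do not move let the fingers close, or fill a call up. It gives the time, the measured TCP pose, the force, the opening and the grip force at its end, in the units of the state.
- telemetry.get_obs(): the state, without advancing time (a new reading comes with each control period).
- optics.camera(name): name is "scene" or "side" or "wrist"; returns a dict with "color" (420x560x3 uint8, red, green, blue), "K" (3x3 intrinsics, pixels), "extrinsics" (4x4, takes a point from camera to world coordinates); the wrist camera has in their place "mount" (4x4, takes a point from camera to tool coordinates, whose origin is the TCP and whose axes are the flange's). Camera axes: x right, y down, z forward; pixel columns grow to the right and rows downward; lengths in m; the calibration is good to about 2 mm. A picture is of the moment at which its call begins: read the wrist's pose just before it. There is no depth.
- workorder.job_done(): hands the job in; it is judged then, once.
The state is a dict: "time": time; "q": joint angles; "qd": joint speeds; "joint_efforts": joint torques, N m; "ee_pos": TCP position; "tcp_rot": TCP orientation; "wrist_force": force on the tool from outside, world axes, zero at the start; "torque": the same for the moment, N m; "opening": finger opening in m; "grasp_force": force on a finger pad.
Only numpy, scipy, OpenCV 4.12 (cv2) and the standard library are available. Lean on these libraries where they do the work, as an engineer would, in place of code of your own. Each camera call takes 0.05 s, during which the arm holds its last target. There are 200 camera calls.

## Working session

There is one attempt and no reset: what is moved stays moved. The work goes in short steps, Python scripts to look and compute and a shell command to move; the robot and the scene stay as the last step left them, time stands still between calls to the robot, and variables do not carry over. Pictures are saved under pics/ and viewed, at most 14 in all, crops included, and the job is handed in when it is done.

```bash
ls; mkdir -p pics
cat > h.py <<'E'
import numpy as np, cv2, json
from workcell import telemetry, optics, workorder
from scipy.spatial.transform import Rotation as R
def cam(n):
    o=telemetry.get_obs(); c=optics.camera(n); K=np.array(c["K"])
    if n=="wrist":
        T=np.eye(4); T[:3,:3]=R.from_euler('xyz',o["tcp_rot"],degrees=True).as_matrix(); T[:3,3]=o["ee_pos"]
        E=T@np.array(c["mount"])
    else: E=np.array(c["extrinsics"])
    return c["color"],K,E
def ray(K,E,u,v):
    d=E[:3,:3]@np.linalg.inv(K)@[u,v,1]; return E[:3,3],d
def onz(K,E,u,v,z):
    p,d=ray(K,E,u,v); return p+d*(z-p[2])/d[2]
def proj(K,E,X):
    x=np.linalg.inv(E)@np.append(X,1); y=K@x[:3]; return y[:2]/y[2]
def save(img,f): cv2.imwrite("pics/"+f,cv2.cvtColor(img,cv2.COLOR_RGB2BGR))
def totool(dx):  # world shift to tool axes
    o=telemetry.get_obs(); return R.from_euler('xyz',o["tcp_rot"],degrees=True).as_matrix().T@np.array(dx)
E
python3 - <<'E'
from h import *
import pickle
for n in ("scene","side"):
    d=cam(n); save(d[0],n+"0.png"); pickle.dump(d,open(n+".pkl","wb")); print(n,d[1].round(1).tolist(),d[2].round(3).tolist())
o=telemetry.get_obs();print(o["ee_pos"],o["tcp_rot"],o["opening"],o["time"])
E
```

```text
pics
scene [[489.2, 0.0, 286.4], [0.0, 489.2, 210.9], [0.0, 0.0, 1.0]] [[0.534, 0.622, -0.573, 1.217], [0.846, -0.379, 0.376, -0.393], [0.016, -0.685, -0.728, 1.028], [0.0, 0.0, 0.0, 1.0]]
side [[517.1, 0.0, 289.4], [0.0, 517.1, 209.6], [0.0, 0.0, 1.0]] [[0.726, -0.444, 0.524, -0.056], [-0.687, -0.477, 0.548, -0.524], [0.006, -0.759, -0.651, 0.839], [0.0, 0.0, 0.0, 1.0]]
[0.19922802 0.51244072 0.23066128] [-1.79932495e+02 -5.40375590e-04  1.58754959e+02] 0.08537048394599303 0.1
```

View pics/scene0.png

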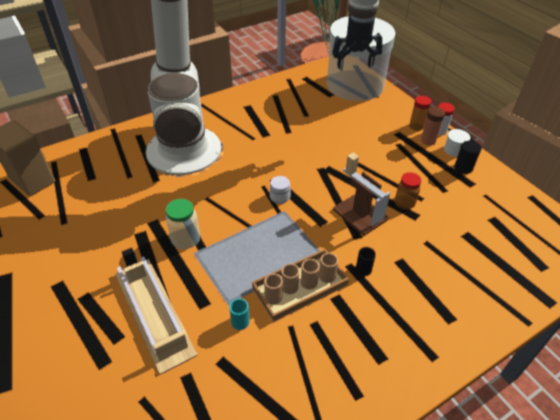

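View pics/side0.png

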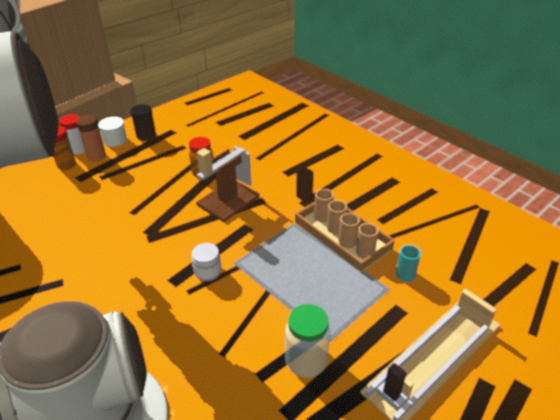

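Scene picture: four brown tubes in the tray at (273,287), (291,276), (310,270) and (328,265), mat at (257,255), rest and hook at (365,195), rack at (155,315). Possible confusions: a teal cup (239,314) and a black cup (366,261), both look-alikes to leave. Tubes are the brown ones in the tray. I'll check that in one close crop.

Run:
```python
from h import *
import pickle
S=pickle.load(open("scene.pkl","rb"));D=pickle.load(open("side.pkl","rb"))
a=cv2.resize(S[0][140:375,105:420],None,fx=2.54,fy=2.54,interpolation=cv2.INTER_CUBIC)
b=cv2.resize(D[0][130:420,180:515],None,fx=2.05,fy=2.05,interpolation=cv2.INTER_CUBIC)
save(a[:600,:800],"sc.png");save(b[:600,:800],"sd.png")
for n,(I,K,E) in (("scene",S),("side",D)):
    hsv=cv2.cvtColor(I,cv2.COLOR_RGB2HSV)
    m=((hsv[...,1]<75)&(hsv[...,2]>90)&(hsv[...,2]<200)).astype(np.uint8)
    m=cv2.morphologyEx(m,cv2.MORPH_OPEN,np.ones((5,5)))
    cs,_=cv2.findContours(m,cv2.RETR_EXTERNAL,cv2.CHAIN_APPROX_SIMPLE)
    for c in cs:
        x,y,w,h=cv2.boundingRect(c)
        if cv2.contourArea(c)>3000 and 150<x+w/2<400 and y+h/2>200:
            P=np.array([onz(K,E,u,v,0.001)[:2] for u,v in c[:,0]])
            print(n,cv2.minAreaRect((P*1000).astype(np.float32)))
```

```text
scene ((499.94927978515625, -10.730392456054688), (190.54104614257812, 286.15618896484375), 1.093066930770874)
side ((500.22821044921875, -7.621063232421875), (194.59744262695312, 288.33746337890625), 1.1861622333526611)
```

View pics/sc.png

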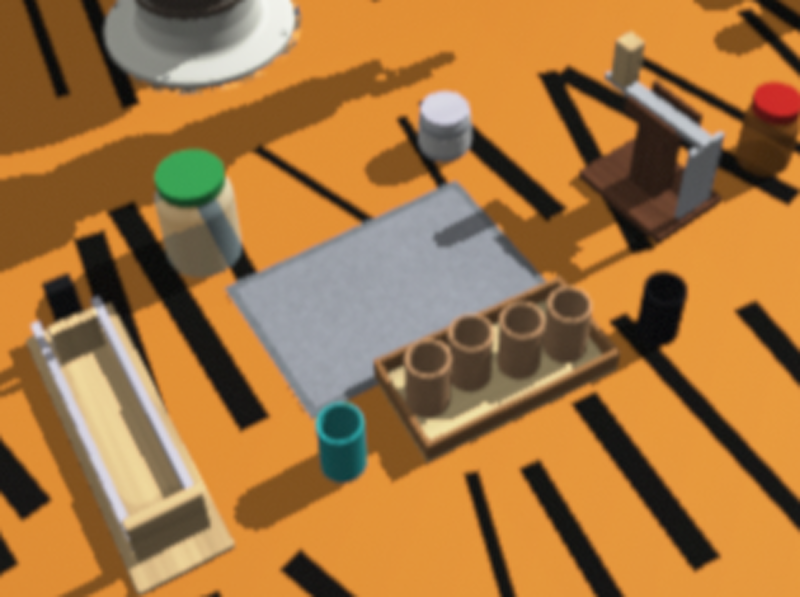

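View pics/sd.png

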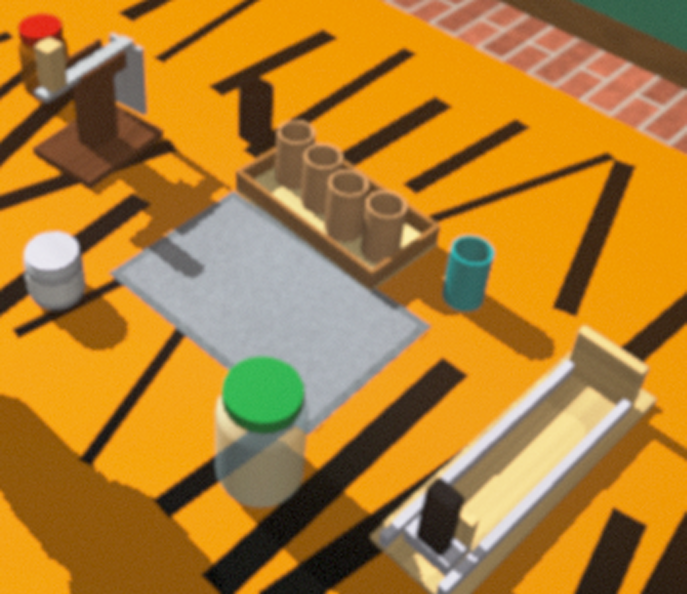

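The crops show four brown cardboard tubes in the tray. The teal cup at crop (342,440) and the black cup at (662,308) stand outside it and stay put. The hook grip is at (630,55), and the rack's jaw handle is at side crop (438,515).

Run:
```python
from h import *
import pickle
S=pickle.load(open("scene.pkl","rb"));D=pickle.load(open("side.pkl","rb"))
def f(n,w,pts,z):
    K,E=(S if w=="s" else D)[1:]
    o,s=((105,140),2.54) if w=="s" else ((180,130),2.05)
    print(n,w,[ (onz(K,E,o[0]+u/s,o[1]+v/s,z)[:2]*1000).round().astype(int).tolist() for u,v in pts])
f("tray rim","s",[(376,362),(430,447),(617,350),(561,283)],.03)
f("tray rim","d",[(238,178),(375,272),(438,228),(290,146)],.03)
f("tubes","s",[(571,306),(522,322),(472,334),(429,360)],.075)
f("tubes","d",[(296,135),(323,159),(348,185),(385,209)],.075)
f("grip top","s",[(630,43)],.182); f("grip top","d",[(48,46)],.182)
f("shank end top","s",[(713,140)],.126);f("shank end top","d",[(130,40)],.126)
f("rest base","s",[(655,243),(718,200),(580,176)],.0)
f("rest base","d",[(90,186),(162,133),(35,152)],.0)
f("stop top","s",[(125,522),(203,485)],.068);f("stop top","d",[(582,328),(650,372)],.068)
f("rack base far","s",[(140,592),(233,545)],.006);f("rack base","d",[(655,405),(440,590),(372,538)],.008)
f("rail ends top","d",[(575,363),(390,535),(628,403),(445,588)],.024)
f("rail tops","s",[(100,302),(200,485),(38,328),(128,520)],.024)
f("handle top","d",[(443,487)],.097)
f("herb","s",[(190,176)],.12);f("herb","d",[(263,390)],.12)
f("tin","s",[(445,108)],.06);f("spice","s",[(777,102)],.095)
f("teal","s",[(342,422)],.07);f("black","s",[(665,288)],.07)
```

```text
tray rim s [[593, -77], [701, -82], [705, 131], [608, 132]]
tray rim d [[589, 127], [590, -78], [691, -82], [674, 126]]
tubes s [[663, 100], [654, 49], [641, 1], [645, -49]]
tubes d [[653, 99], [644, 49], [632, 1], [632, -51]]
grip top s [[477, 300]]
grip top d [[467, 302]]
shank end top s [[595, 325]]
shank end top d [[590, 316]]
rest base s [[598, 268], [585, 368], [474, 257]]
rest base d [[474, 260], [602, 277], [464, 356]]
stop top s [[648, -348], [650, -279]]
stop top d [[648, -281], [647, -352]]
rack base far s [[679, -359], [682, -273]]
rack base d [[670, -362], [373, -336], [368, -268]]
rail ends top d [[644, -287], [372, -281], [640, -347], [369, -341]]
rail tops s [[380, -276], [623, -276], [379, -340], [621, -343]]
handle top d [[397, -305]]
herb s [[357, -153]]
herb d [[347, -152]]
tin s [[351, 151]]
spice s [[564, 449]]
teal s [[659, -148]]
black s [[691, 195]]
```

```bash
python3 -m handwheel '[{"az":-9.6,"jaw":1},{"az":-9.6},{"az":-9.6},{"tx":-0.0347,"ty":-0.035},{"tx":-0.0347,"ty":-0.035},{"tx":-0.0347,"ty":-0.035},{"tx":-0.0347,"ty":-0.035},{"tx":-0.0347,"ty":-0.035},{"tx":-0.0347,"ty":-0.035},{"tx":-0.0347,"ty":-0.035}]' 120
python3 - <<'E'
from h import *
o=telemetry.get_obs();print(o["ee_pos"],o["tcp_rot"],o["q"])
I,K,E=cam("wrist");save(I,"w1.png");print(E.round(3).tolist(),K[0,0])
print(proj(K,E,[.472,.301,.182]))
E
```

```text
[0.19922802 0.51244072 0.23066128] [-1.79932495e+02 -5.40375590e-04  1.58754959e+02] [6.87545062e+01 5.00877455e+00 1.00406961e+01 9.50994270e+01
 5.39842047e-04 8.99995468e+01]
[[0.361, 0.884, 0.297, 0.123], [0.932, -0.342, -0.116, 0.542], [-0.001, 0.319, -0.948, 0.373], [0.0, 0.0, 0.0, 1.0]] 291.00629999535437
[191.66157484 517.41460764]$[0]: bad value
```

View pics/w1.png

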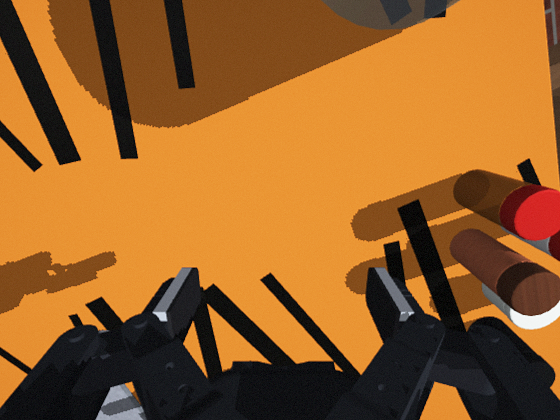

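The call was refused and nothing moved; the wrist image shows only bare table and the bystander jars at right. I'll retry with every row complete.

```bash
python3 -m handwheel '[{"az":-9.6,"jaw":1.0},{"az":-9.6,"jaw":1.0},{"az":-9.6,"jaw":1.0},{"tx":-0.0347,"ty":-0.035,"jaw":1.0},{"tx":-0.0347,"ty":-0.035,"jaw":1.0},{"tx":-0.0347,"ty":-0.035,"jaw":1.0},{"tx":-0.0347,"ty":-0.035,"jaw":1.0},{"tx":-0.0347,"ty":-0.035,"jaw":1.0},{"tx":-0.0347,"ty":-0.035,"jaw":1.0},{"tx":-0.0347,"ty":-0.035,"jaw":1.0}]' 120
```

```text
$[0]: bad value
```

```bash
python3 -m handwheel --help | head -20; python3 -m handwheel '[{"tx":0,"ty":0,"tz":0,"ax":0,"ay":0,"az":-9.6,"jaw":1},{"tx":0,"ty":0,"tz":0,"ax":0,"ay":0,"az":-9.6,"jaw":1},{"tx":0,"ty":0,"tz":0,"ax":0,"ay":0,"az":-9.6,"jaw":1},{"tx":-0.0347,"ty":-0.035,"tz":0,"ax":0,"ay":0,"az":0,"jaw":1},{"tx":-0.0347,"ty":-0.035,"tz":0,"ax":0,"ay":0,"az":0,"jaw":1},{"tx":-0.0347,"ty":-0.035,"tz":0,"ax":0,"ay":0,"az":0,"jaw":1},{"tx":-0.0347,"ty":-0.035,"tz":0,"ax":0,"ay":0,"az":0,"jaw":1},{"tx":-0.0347,"ty":-0.035,"tz":0,"ax":0,"ay":0,"az":0,"jaw":1},{"tx":-0.0347,"ty":-0.035,"tz":0,"ax":0,"ay":0,"az":0,"jaw":1},{"tx":-0.0347,"ty":-0.035,"tz":0,"ax":0,"ay":0,"az":0,"jaw":1}]' 120
```

```text
time: 1.4
ee_pos: [0.4734, 0.3005, 0.2311]
tcp_rot: [-180.0, -0.0, -172.4]
wrist_force: [0.3, 1.7, 0.4]
opening: 0.0854
grasp_force: 0.0invalid input: not JSON, or not a number
```

All keys are required. Looking from above the grip.

Run:
```python
from h import *
I,K,E=cam("wrist")
hsv=cv2.cvtColor(I,cv2.COLOR_RGB2HSV)
print(proj(K,E,[.472,.301,.182]))
save(I,"w2.png")
```

```text
[284.71790337 232.20240814]
```

View pics/w2.png

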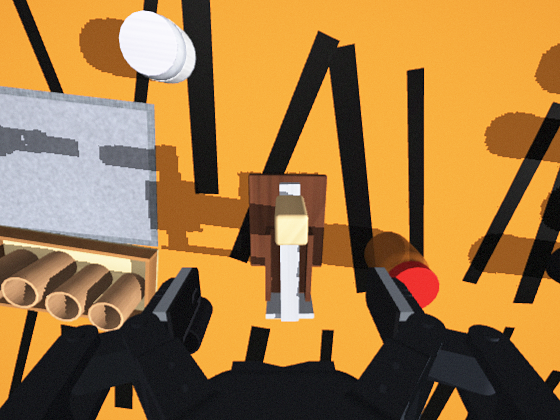

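Wrist view: the grip top is at about (291,230), and the shank runs straight down the image, so the yaw matches. Tray at left, tin at (155,45), spice jar at (415,285).

Run:
```python
from h import *
I,K,E=cam("wrist")
g=cv2.cvtColor(I,cv2.COLOR_RGB2HSV)
m=((abs(g[...,0].astype(int)-24)<6)&(g[...,2]>200)&(g[...,1]<140)).astype(np.uint8); m[:, :230]=0;m[:,340:]=0
n,l,s,c=cv2.connectedComponentsWithStats(m)
print([(s[i].tolist(),c[i].round(1)) for i in range(1,n) if s[i,4]>100])
for p in ((291,230),(291,227)):
  P=onz(K,E,*p,.182); print(P, totool(P-telemetry.get_obs()["ee_pos"]))
```

```text
[([281, 211, 32, 31, 899], array([296.8, 225.9]))]
[0.47306208 0.3019871  0.182     ] [0.00149134 0.00335058 0.04837284]
[0.47079672 0.30167003 0.182     ] [0.00377863 0.00332478 0.04837407]
```

```bash
python3 -m handwheel '[{"tx":0.0035,"ty":0.006,"tz":0,"ax":0,"ay":0,"az":0,"jaw":1},{"tx":0,"ty":0,"tz":0.02,"ax":0,"ay":0,"az":0,"jaw":1},{"tx":0,"ty":0,"tz":0.02,"ax":0,"ay":0,"az":0,"jaw":1},{"tx":0,"ty":0,"tz":0.02,"ax":0,"ay":0,"az":0,"jaw":1},{"tx":0,"ty":0,"tz":0.02,"ax":0,"ay":0,"az":0,"jaw":1},{"tx":0,"ty":0,"tz":0.012,"ax":0,"ay":0,"az":0,"jaw":1},{"tx":0,"ty":0,"tz":0,"ax":0,"ay":0,"az":0,"jaw":1},{"tx":0,"ty":0,"tz":0,"ax":0,"ay":0,"az":0,"jaw":-1},{"tx":0,"ty":0,"tz":0,"ax":0,"ay":0,"az":0,"jaw":-1},{"tx":0,"ty":0,"tz":0,"ax":0,"ay":0,"az":0,"jaw":-1}]' 120
```

```text
time: 2.75
ee_pos: [0.4683, 0.3073, 0.1398]
tcp_rot: [180.0, 0.0, -172.5]
wrist_force: [-0.1, 0.9, 0.7]
opening: 0.0324
grasp_force: 0.0
```

```bash
python3 -m handwheel '[{"tx":0,"ty":0,"tz":0,"ax":0,"ay":0,"az":0,"jaw":-1},{"tx":0,"ty":0,"tz":0,"ax":0,"ay":0,"az":0,"jaw":-1},{"tx":0,"ty":0,"tz":0,"ax":0,"ay":0,"az":0,"jaw":-1},{"tx":0,"ty":0,"tz":0,"ax":0,"ay":0,"az":0,"jaw":-1},{"tx":0,"ty":0,"tz":0,"ax":0,"ay":0,"az":0,"jaw":-1},{"tx":0,"ty":0,"tz":0,"ax":0,"ay":0,"az":0,"jaw":-1},{"tx":0,"ty":0,"tz":-0.005,"ax":0,"ay":0,"az":0,"jaw":-1},{"tx":0,"ty":0,"tz":-0.02,"ax":0,"ay":0,"az":0,"jaw":-1},{"tx":0,"ty":0,"tz":-0.02,"ax":0,"ay":0,"az":0,"jaw":-1},{"tx":0,"ty":0,"tz":-0.02,"ax":0,"ay":0,"az":0,"jaw":-1}]' 120;  python3 -m handwheel '[{"tx":0,"ty":0,"tz":-0.02,"ax":0,"ay":0,"az":0,"jaw":-1},{"tx":0,"ty":0,"tz":-0.02,"ax":0,"ay":0,"az":0,"jaw":-1},{"tx":0,"ty":0,"tz":-0.01,"ax":0,"ay":0,"az":0,"jaw":-1},{"tx":0,"ty":0,"tz":0,"ax":0,"ay":0,"az":8.0,"jaw":-1},{"tx":0,"ty":0,"tz":0,"ax":0,"ay":0,"az":0,"jaw":-1},{"tx":0,"ty":0,"tz":0,"ax":0,"ay":0,"az":0,"jaw":-1},{"tx":0,"ty":0,"tz":0,"ax":0,"ay":0,"az":0,"jaw":-1},{"tx":0,"ty":0,"tz":0,"ax":0,"ay":0,"az":0,"jaw":-1},{"tx":0,"ty":0,"tz":0,"ax":0,"ay":0,"az":0,"jaw":-1},{"tx":0,"ty":0,"tz":0,"ax":0,"ay":0,"az":0,"jaw":-1}]' 120
python3 - <<'E'
from h import *
for n in ("scene","side"):
    I,K,E=cam(n)
    if n=="scene": save(cv2.resize(I[100:340,200:480],None,fx=2.5,fy=2.5,interpolation=cv2.INTER_CUBIC),"s3.png")
    else: save(I,"d3.png")
E
```

```text
time: 4.0
ee_pos: [0.4678, 0.3071, 0.2045]
tcp_rot: [-180.0, -0.1, -172.4]
wrist_force: [-0.1, 0.6, -2.0]
opening: 0.0227
grasp_force: 117.5
time: 5.25
ee_pos: [0.468, 0.3072, 0.2543]
tcp_rot: [-180.0, -0.0, 179.6]
wrist_force: [0.2, -0.4, -2.3]
opening: 0.0228
grasp_force: 117.4
```

View pics/s3.png

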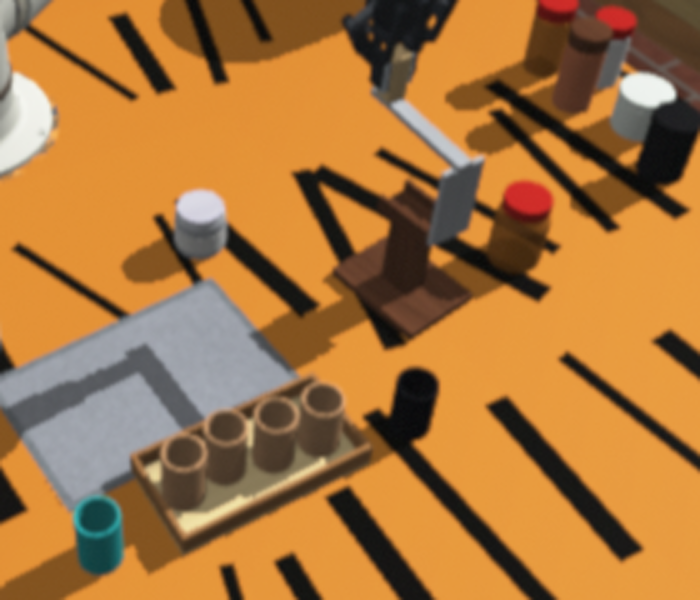

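The hook is held level and the tray hasn't moved (crop corners (133,458), (188,550), (370,450), (316,380)). I'll carry the hook past the far wall and lower it.

```bash
python3 -m handwheel '[{"tx":-0.0225,"ty":-0.0462,"tz":0,"ax":0,"ay":0,"az":0,"jaw":-1},{"tx":-0.0225,"ty":-0.0462,"tz":0,"ax":0,"ay":0,"az":0,"jaw":-1},{"tx":-0.0225,"ty":-0.0462,"tz":0,"ax":0,"ay":0,"az":0,"jaw":-1},{"tx":-0.0225,"ty":-0.0462,"tz":0,"ax":0,"ay":0,"az":0,"jaw":-1},{"tx":-0.0225,"ty":-0.0462,"tz":0,"ax":0,"ay":0,"az":0,"jaw":-1},{"tx":-0.0225,"ty":-0.0462,"tz":0,"ax":0,"ay":0,"az":0,"jaw":-1},{"tx":0,"ty":0,"tz":0,"ax":0,"ay":0,"az":0,"jaw":-1},{"tx":0,"ty":0,"tz":0.02,"ax":0,"ay":0,"az":0,"jaw":-1},{"tx":0,"ty":0,"tz":0.02,"ax":0,"ay":0,"az":0,"jaw":-1},{"tx":0,"ty":0,"tz":0,"ax":0,"ay":0,"az":0,"jaw":-1}]' 120
python3 - <<'E'
from h import *
a=[]
for n in ("scene","side"):
    I,K,E=cam(n)
    o=(200,150) if n=="scene" else (250,110)
    w=I[o[1]:o[1]+190,o[0]:o[0]+190]; a.append(cv2.resize(w,(400,400),interpolation=cv2.INTER_CUBIC))
save(np.hstack(a),"c4.png")
E
```

```text
time: 6.6
ee_pos: [0.6, 0.0296, 0.2129]
tcp_rot: [180.0, -0.2, 179.6]
wrist_force: [-0.3, 0.4, -2.4]
opening: 0.0221
grasp_force: 118.1
```

View pics/c4.png

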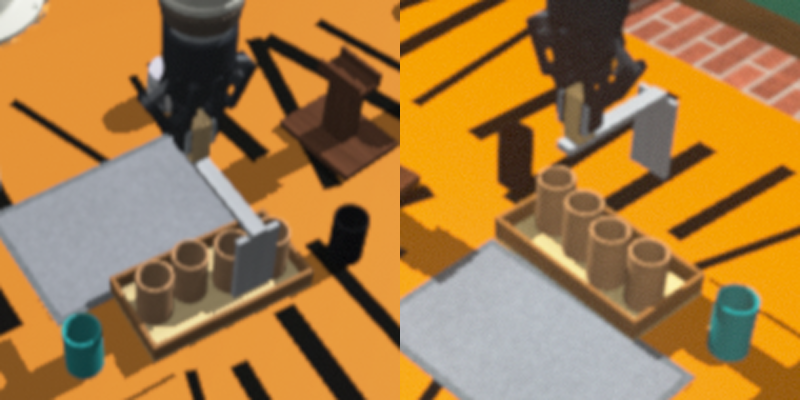

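Run:
```python
from h import *
import pickle
S=pickle.load(open("scene.pkl","rb"));D=pickle.load(open("side.pkl","rb"))
s=.475
for n,C,o,b,r in (("sc",S,(200,150),[(234,296),(269,292)],[(155,354),(312,278)]),("sd",D,(250,110),[(234,158),(268,178)],[(303,276)])):
    g=lambda p,z:(onz(C[1],C[2],o[0]+s*p[0],o[1]+s*p[1],z)*1000).round(0)[:2]
    print(n,"blade",[g(p,.097) for p in b],"rim",[g(p,.03) for p in r])
```

```text
sc blade [array([723.,   3.]), array([739.,  38.])] rim [array([705., -86.]), array([715., 123.])]
sd blade [array([724.,  50.]), array([724.,   2.])] rim [array([692., -83.])]
```

```bash
python3 -m handwheel '[{"tx":0,"ty":0,"tz":0.02,"ax":0,"ay":0,"az":0,"jaw":-1},{"tx":0,"ty":0,"tz":0.02,"ax":0,"ay":0,"az":0,"jaw":-1},{"tx":0,"ty":0,"tz":0.02,"ax":0,"ay":0,"az":0,"jaw":-1},{"tx":0,"ty":0,"tz":0.02,"ax":0,"ay":0,"az":0,"jaw":-1},{"tx":0,"ty":0,"tz":0.013,"ax":0,"ay":0,"az":0,"jaw":-1},{"tx":0,"ty":0,"tz":0,"ax":0,"ay":0,"az":0,"jaw":-1},{"tx":0,"ty":0,"tz":0,"ax":0,"ay":0,"az":0,"jaw":-1},{"tx":0.004,"ty":0,"tz":0,"ax":0,"ay":0,"az":0,"jaw":-1},{"tx":0.004,"ty":0,"tz":0,"ax":0,"ay":0,"az":0,"jaw":-1},{"tx":0.004,"ty":0,"tz":0,"ax":0,"ay":0,"az":0,"jaw":-1}]' 120
python3 - <<'E'
from h import *
a=[]
for n in ("scene","side"):
    I,K,E=cam(n)
    o=(200,150) if n=="scene" else (250,110)
    w=I[o[1]:o[1]+190,o[0]:o[0]+190]; a.append(cv2.resize(w,(400,400),interpolation=cv2.INTER_CUBIC))
save(np.hstack(a),"c5.png")
E
```

```text
time: 7.95
ee_pos: [0.5886, 0.029, 0.1215]
tcp_rot: [-180.0, 0.0, 179.6]
wrist_force: [-0.9, -0.4, -1.6]
opening: 0.023
grasp_force: 118.2
```

View pics/c5.png

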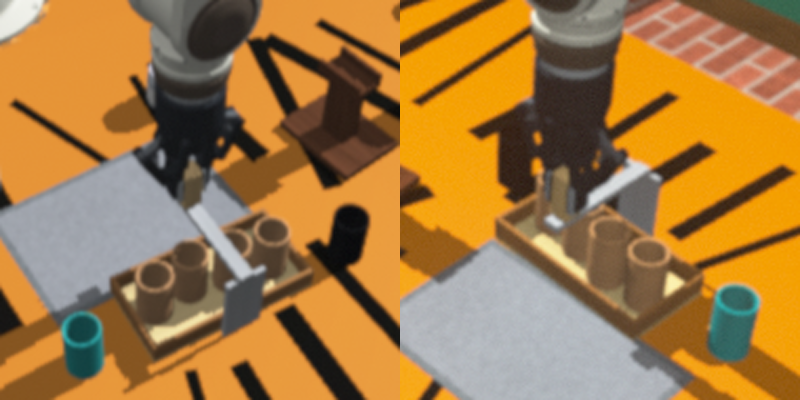

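The blade is down just outside the far wall (scene crop (242,300)). Now pulling, slowly and slightly to −y.

```bash
for i in 1; do python3 -m handwheel '[{"tx":0.004,"ty":0,"tz":0,"ax":0,"ay":0,"az":0,"jaw":-1},{"tx":0.004,"ty":0,"tz":0,"ax":0,"ay":0,"az":0,"jaw":-1},{"tx":0.006,"ty":-0.001,"tz":0,"ax":0,"ay":0,"az":0,"jaw":-1},{"tx":0.007,"ty":-0.0015,"tz":0,"ax":0,"ay":0,"az":0,"jaw":-1},{"tx":0.008,"ty":-0.0015,"tz":0,"ax":0,"ay":0,"az":0,"jaw":-1},{"tx":0.008,"ty":-0.0015,"tz":0,"ax":0,"ay":0,"az":0,"jaw":-1},{"tx":0.008,"ty":-0.0015,"tz":0,"ax":0,"ay":0,"az":0,"jaw":-1},{"tx":0.008,"ty":-0.0015,"tz":0,"ax":0,"ay":0,"az":0,"jaw":-1},{"tx":0.008,"ty":-0.0015,"tz":0,"ax":0,"ay":0,"az":0,"jaw":-1},{"tx":0.008,"ty":-0.0015,"tz":0,"ax":0,"ay":0,"az":0,"jaw":-1}]' 120; done; python3 -m handwheel '[{"tx":0.008,"ty":-0.0015,"tz":0,"ax":0,"ay":0,"az":0,"jaw":-1},{"tx":0.008,"ty":-0.0015,"tz":0,"ax":0,"ay":0,"az":0,"jaw":-1},{"tx":0.008,"ty":-0.0015,"tz":0,"ax":0,"ay":0,"az":0,"jaw":-1},{"tx":0.008,"ty":-0.0015,"tz":0,"ax":0,"ay":0,"az":0,"jaw":-1},{"tx":0.008,"ty":-0.0015,"tz":0,"ax":0,"ay":0,"az":0,"jaw":-1},{"tx":0.008,"ty":-0.0015,"tz":0,"ax":0,"ay":0,"az":0,"jaw":-1},{"tx":0.006,"ty":-0.001,"tz":0,"ax":0,"ay":0,"az":0,"jaw":-1},{"tx":0.004,"ty":0,"tz":0,"ax":0,"ay":0,"az":0,"jaw":-1},{"tx":0.002,"ty":0,"tz":0,"ax":0,"ay":0,"az":0,"jaw":-1},{"tx":0,"ty":0,"tz":0,"ax":0,"ay":0,"az":0,"jaw":-1}]' 120
cat > tr.py <<'E'
from h import *
import sys
a=[];o=(150,150)
for n in ("scene","side"):
    I,K,E=cam(n)
    o=(190,150) if n=="scene" else (210,130)
    w=I[o[1]:o[1]+190,o[0]:o[0]+190]; a.append(cv2.resize(w,(400,400),interpolation=cv2.INTER_CUBIC))
save(np.hstack(a),sys.argv[1])
E
python3 tr.py c6.png
```

```text
time: 9.3
ee_pos: [0.5192, 0.018, 0.1213]
tcp_rot: [-180.0, 0.0, 179.6]
wrist_force: [2.7, 0.2, -2.8]
opening: 0.0226
grasp_force: 118.0
time: 10.55
ee_pos: [0.4596, 0.0085, 0.1214]
tcp_rot: [-180.0, -0.0, 179.6]
wrist_force: [0.9, -0.5, -1.8]
opening: 0.0227
grasp_force: 118.1
```

View pics/c6.png

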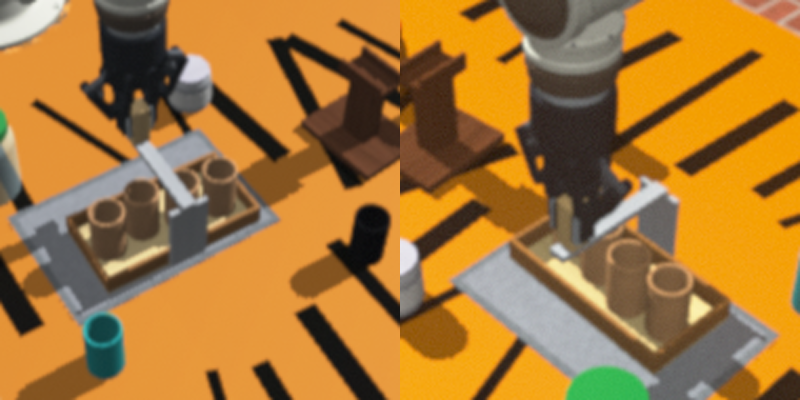

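The tray is on the mat but near its far edge (scene crop: tray corner (262,210), mat corner (280,220)). I'll pull a little more, then back off and lift.

```bash
python3 -m handwheel '[{"tx":0.003,"ty":-0.001,"tz":0,"ax":0,"ay":0,"az":0,"jaw":-1},{"tx":0.005,"ty":-0.002,"tz":0,"ax":0,"ay":0,"az":0,"jaw":-1},{"tx":0.005,"ty":-0.002,"tz":0,"ax":0,"ay":0,"az":0,"jaw":-1},{"tx":0.005,"ty":-0.002,"tz":0,"ax":0,"ay":0,"az":0,"jaw":-1},{"tx":0.003,"ty":-0.001,"tz":0,"ax":0,"ay":0,"az":0,"jaw":-1},{"tx":0,"ty":0,"tz":0,"ax":0,"ay":0,"az":0,"jaw":-1},{"tx":-0.006,"ty":0,"tz":0,"ax":0,"ay":0,"az":0,"jaw":-1},{"tx":-0.007,"ty":0,"tz":0,"ax":0,"ay":0,"az":0,"jaw":-1},{"tx":-0.007,"ty":0,"tz":0,"ax":0,"ay":0,"az":0,"jaw":-1},{"tx":0,"ty":0,"tz":0,"ax":0,"ay":0,"az":0,"jaw":-1}]' 120;  python3 -m handwheel '[{"tx":0,"ty":0,"tz":-0.02,"ax":0,"ay":0,"az":0,"jaw":-1},{"tx":0,"ty":0,"tz":-0.04,"ax":0,"ay":0,"az":0,"jaw":-1},{"tx":0,"ty":0,"tz":-0.04,"ax":0,"ay":0,"az":0,"jaw":-1},{"tx":0,"ty":0,"tz":-0.033,"ax":0,"ay":0,"az":0,"jaw":-1},{"tx":0,"ty":0,"tz":0,"ax":0,"ay":0,"az":0,"jaw":-1},{"tx":0,"ty":0,"tz":0,"ax":0,"ay":0,"az":0,"jaw":-1},{"tx":0,"ty":0,"tz":0,"ax":0,"ay":0,"az":0,"jaw":-1},{"tx":0,"ty":0,"tz":0,"ax":0,"ay":0,"az":0,"jaw":-1},{"tx":0,"ty":0,"tz":0,"ax":0,"ay":0,"az":0,"jaw":-1},{"tx":0,"ty":0,"tz":0,"ax":0,"ay":0,"az":0,"jaw":-1}]' 120
```

```text
time: 11.9
ee_pos: [0.4591, 0.0005, 0.121]
tcp_rot: [-180.0, -0.0, 179.6]
wrist_force: [-0.7, -1.2, -1.6]
opening: 0.0229
grasp_force: 118.1
time: 13.15
ee_pos: [0.4586, 0.0005, 0.2542]
tcp_rot: [180.0, -0.0, 179.6]
wrist_force: [-0.0, -0.5, -2.0]
opening: 0.0224
grasp_force: 118.2
```

```bash
python3 -m handwheel '[{"tx":-0.001,"ty":0.0438,"tz":0,"ax":0,"ay":0,"az":0,"jaw":-1},{"tx":-0.001,"ty":0.0438,"tz":0,"ax":0,"ay":0,"az":0,"jaw":-1},{"tx":-0.001,"ty":0.0438,"tz":0,"ax":0,"ay":0,"az":0,"jaw":-1},{"tx":-0.001,"ty":0.0438,"tz":0,"ax":0,"ay":0,"az":0,"jaw":-1},{"tx":-0.001,"ty":0.0438,"tz":0,"ax":0,"ay":0,"az":0,"jaw":-1},{"tx":-0.001,"ty":0.0438,"tz":0,"ax":0,"ay":0,"az":0,"jaw":-1},{"tx":-0.001,"ty":0.0438,"tz":0,"ax":0,"ay":0,"az":0,"jaw":-1},{"tx":0,"ty":0,"tz":0,"ax":0,"ay":0,"az":-8,"jaw":-1},{"tx":0,"ty":0,"tz":0,"ax":0,"ay":0,"az":0,"jaw":-1},{"tx":0,"ty":0,"tz":0,"ax":0,"ay":0,"az":0,"jaw":-1}]' 120
python3 - <<'E'
from h import *
o=telemetry.get_obs();print(totool(np.array([.4682,.3072,.1398])-o["ee_pos"]).round(4),o["tcp_rot"])
E
```

```text
time: 14.4
ee_pos: [0.4681, 0.3067, 0.2544]
tcp_rot: [180.0, 0.0, -172.6]
wrist_force: [-0.7, -0.4, -2.0]
opening: 0.0228
grasp_force: 118.6
[-1.000e-04  5.000e-04  1.146e-01] [ 1.79998060e+02  3.98257296e-03 -1.72633410e+02]
```

```bash
python3 -m handwheel '[{"tx":0,"ty":0.0005,"tz":0.03,"ax":0,"ay":0,"az":0,"jaw":-1},{"tx":0,"ty":0,"tz":0.03,"ax":0,"ay":0,"az":0,"jaw":-1},{"tx":0,"ty":0,"tz":0.02,"ax":0,"ay":0,"az":0,"jaw":-1},{"tx":0,"ty":0,"tz":0.015,"ax":0,"ay":0,"az":0,"jaw":-1},{"tx":0,"ty":0,"tz":0.01,"ax":0,"ay":0,"az":0,"jaw":-1},{"tx":0,"ty":0,"tz":0.006,"ax":0,"ay":0,"az":0,"jaw":-1},{"tx":0,"ty":0,"tz":0.003,"ax":0,"ay":0,"az":0,"jaw":-1},{"tx":0,"ty":0,"tz":0,"ax":0,"ay":0,"az":0,"jaw":-1},{"tx":0,"ty":0,"tz":0,"ax":0,"ay":0,"az":0,"jaw":-1},{"tx":0,"ty":0,"tz":0,"ax":0,"ay":0,"az":0,"jaw":-1}]' 120; python3 -m handwheel '[{"tx":0,"ty":0,"tz":0,"ax":0,"ay":0,"az":0,"jaw":0.1},{"tx":0,"ty":0,"tz":0,"ax":0,"ay":0,"az":0,"jaw":0.1},{"tx":0,"ty":0,"tz":0,"ax":0,"ay":0,"az":0,"jaw":0.1},{"tx":0,"ty":0,"tz":0,"ax":0,"ay":0,"az":0,"jaw":0.1},{"tx":0,"ty":0,"tz":-0.005,"ax":0,"ay":0,"az":0,"jaw":0.1},{"tx":0,"ty":0,"tz":-0.02,"ax":0,"ay":0,"az":0,"jaw":0.1},{"tx":0,"ty":0,"tz":-0.03,"ax":0,"ay":0,"az":0,"jaw":0.1},{"tx":0,"ty":0,"tz":-0.03,"ax":0,"ay":0,"az":0,"jaw":0.1},{"tx":0,"ty":0,"tz":-0.03,"ax":0,"ay":0,"az":0,"jaw":0.1},{"tx":0,"ty":0,"tz":0,"ax":0,"ay":0,"az":0,"jaw":0.1}]' 120
```

```text
time: 15.65
ee_pos: [0.4681, 0.3077, 0.1406]
tcp_rot: [180.0, 0.0, -172.4]
wrist_force: [0.6, -0.2, -0.7]
opening: 0.0225
grasp_force: 118.6
time: 16.9
ee_pos: [0.4686, 0.308, 0.2581]
tcp_rot: [179.9, 0.2, -172.4]
wrist_force: [0.4, -0.4, -0.4]
opening: 0.0468
grasp_force: 0.0
```

```bash
python3 -m handwheel '[{"tx":-0.008,"ty":-0.043,"tz":-0.01,"ax":0,"ay":0,"az":0,"jaw":0.41},{"tx":-0.01,"ty":-0.043,"tz":-0.01,"ax":0,"ay":0,"az":0,"jaw":0.41},{"tx":-0.01,"ty":-0.043,"tz":-0.01,"ax":0,"ay":0,"az":0,"jaw":0.41},{"tx":-0.01,"ty":-0.043,"tz":-0.01,"ax":0,"ay":0,"az":0,"jaw":0.41},{"tx":-0.01,"ty":-0.043,"tz":0,"ax":0,"ay":0,"az":0,"jaw":0.41},{"tx":-0.01,"ty":-0.043,"tz":0,"ax":0,"ay":0,"az":0,"jaw":0.41},{"tx":-0.01,"ty":-0.043,"tz":0,"ax":0,"ay":0,"az":0,"jaw":0.41},{"tx":0,"ty":0,"tz":0,"ax":0,"ay":0,"az":8,"jaw":0.41},{"tx":0,"ty":0,"tz":0,"ax":0,"ay":0,"az":0,"jaw":0.41},{"tx":0,"ty":0,"tz":0,"ax":0,"ay":0,"az":0,"jaw":0.41}]' 120
python3 - <<'E'
from h import *
import pickle
o=telemetry.get_obs();print(np.round(o["q"],1),o["ee_pos"],o["tcp_rot"])
d=cam("wrist");save(d[0],"w7.png");pickle.dump(d,open("w7.pkl","wb"))
E
```

```text
time: 18.15
ee_pos: [0.5748, 0.0185, 0.295]
tcp_rot: [180.0, -0.0, 179.7]
wrist_force: [0.9, -0.5, 0.4]
opening: 0.0604
grasp_force: 0.0
[  1.8  10.7  23.6 103.    0.    2.1] [0.57478706 0.01850141 0.29498587] [ 1.79998715e+02 -2.47967146e-02  1.79747460e+02]
```

View pics/w7.png

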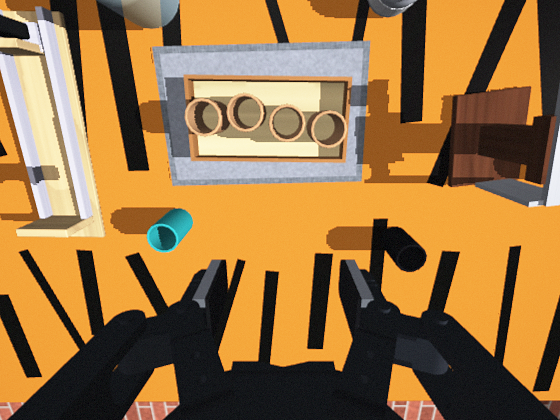

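Wrist view: the tray with four upright tubes is well inside the mat, with tube tops at about (205,117), (246,112), (288,121), (328,128). The hook hangs on its rest at right, and the rack is at left with its stop at (55,228).

Run:
```python
from h import *
import pickle
I,K,E=pickle.load(open("w7.pkl","rb"))
g=cv2.cvtColor(I,cv2.COLOR_RGB2GRAY)[60:180,160:370]
c=cv2.HoughCircles(cv2.resize(g,None,fx=3,fy=3),cv2.HOUGH_GRADIENT,1,90,param1=120,param2=25,minRadius=42,maxRadius=66)
for u,v,r in sorted(c[0].tolist()): 
    u,v=160+u/3,60+v/3
    print(round(u),round(v),round(r/3,1),onz(K,E,u,v,.075)[:2].round(4), r/3/K[0,0]*(E[2,3]-.075)*1000)
for n,p,z in (("tray corners",[(185,77),(350,77),(347,161),(190,159)],.03),("mat",[(153,48),(369,42),(361,181),(174,185)],.001),("stop top front?",[(18,221),(90,220),(22,236),(80,236)],.068)):
    print(n,[onz(K,E,*q,z)[:2].round(3).tolist() for q in p])
```

```text
204 117 18.5 [ 0.4973 -0.076 ] 23.067682191101493
245 112 15.8 [ 0.4914 -0.0267] 19.701048127147757
287 123 18.1 [0.5044 0.0229] 22.568921177974165
330 128 17.4 [0.5096 0.0741] 21.65452625149366
tray corners [[0.449, -0.107], [0.449, 0.104], [0.557, 0.108], [0.553, -0.112]]
mat [[0.41, -0.155], [0.404, 0.133], [0.592, 0.138], [0.597, -0.149]]
stop top front? [[0.631, -0.342], [0.629, -0.244], [0.653, -0.342], [0.653, -0.262]]
```

```bash
python3 -m handwheel '[{"tx":-0.002,"ty":-0.045,"tz":0,"ax":0,"ay":0,"az":0,"jaw":0.53},{"tx":-0.004,"ty":-0.045,"tz":0,"ax":0,"ay":0,"az":0,"jaw":0.53},{"tx":-0.004,"ty":-0.045,"tz":0,"ax":0,"ay":0,"az":0,"jaw":0.53},{"tx":-0.004,"ty":-0.045,"tz":0,"ax":0,"ay":0,"az":0,"jaw":0.53},{"tx":-0.004,"ty":-0.045,"tz":0,"ax":0,"ay":0,"az":0,"jaw":0.53},{"tx":-0.004,"ty":-0.045,"tz":0,"ax":0,"ay":0,"az":0,"jaw":0.53},{"tx":-0.003,"ty":-0.045,"tz":0,"ax":0,"ay":0,"az":0,"jaw":0.53},{"tx":0,"ty":0,"tz":0,"ax":0,"ay":0,"az":0,"jaw":0.53},{"tx":0,"ty":0,"tz":0,"ax":0,"ay":0,"az":0,"jaw":0.53},{"tx":0,"ty":0,"tz":0,"ax":0,"ay":0,"az":0,"jaw":0.53}]' 20
python3 - <<'E'
from h import *
import pickle
o=telemetry.get_obs();print(np.round(o["q"],1),o["ee_pos"],o["tcp_rot"])
d=cam("wrist");pickle.dump(d,open("w8.pkl","wb"))
print([proj(d[1],d[2],[x,y,.01]).round() for x in (.36,.68) for y in (-.25,-.36)])
save(cv2.resize(d[0][:, 170:420],None,fx=1.42,fy=1.42,interpolation=cv2.INTER_CUBIC),"w8.png")
E
```

```text
time: 19.45
ee_pos: [0.5977, -0.2958, 0.2958]
tcp_rot: [-180.0, 0.0, 179.7]
wrist_force: [-0.2, 0.9, 0.3]
opening: 0.0652
grasp_force: 0.0
[-26.3  25.5  42.5 106.9   0.  -26. ] [ 0.59772029 -0.29578433  0.29579838] [-1.79991640e+02  3.09643640e-02  1.79669034e+02]
[array([320., -22.]), array([230., -21.]), array([313., 223.]), array([243., 223.])]
```

View pics/w8.png

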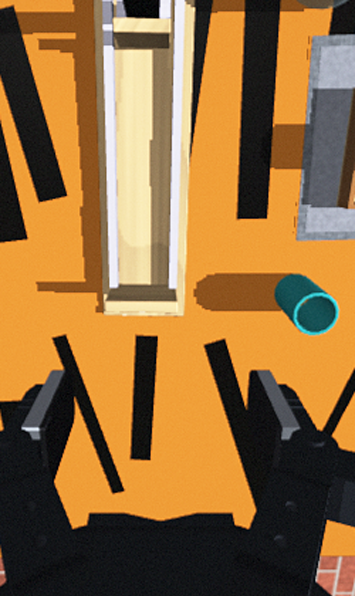

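Rack view (crop): lane between the rails from (118,285) to (170,285) at the stop's foot, stop top edge at y≈301, jaw face at y≈33–47.

Run:
```python
from h import *
import pickle
I,K,E=pickle.load(open("w8.pkl","rb"))
print(E[:3,3].round(3))
f=lambda p,z:onz(K,E,170+p[0]/1.42,p[1]/1.42,z)[:2].round(4).tolist()
print("foot stop",[f(p,.008) for p in [(118,285),(170,285)]])
print("stop top front",[f(p,.068) for p in [(105,301),(183,300)]], "back",[f(p,.068) for p in [(106,314),(183,313)]])
print("rails inner top",[f(p,.024) for p in [(118,280),(110,60),(170,280),(172,60)]])
print("rails outer top",[f(p,.024) for p in [(106,280),(100,60),(181,280),(182,60)]])
print("jaw face foot",[f(p,.0095) for p in [(118,47),(168,47)]],"top",[f(p,.0595) for p in [(116,33),(168,33)]])
g=cv2.cvtColor(I,cv2.COLOR_RGB2HSV)
# whitish rails per row
for v in range(60,196,15):
    r=g[v,225:320]; w=np.where((r[:,1]<50)&(r[:,2]>170))[0]+225
    if len(w)<3: continue
    L=w[w<268]; Rr=w[w>268]
    if len(L)<2 or len(Rr)<2: continue
    l=[onz(K,E,x,v,.024) for x in (L.min(),L.max(),Rr.min(),Rr.max())]
    print(v,l[0][0].round(4),[round(float(q[1]),4) for q in l], "mid",round(float(np.mean([q[1] for q in l])),4))
```

```text
[ 0.516 -0.296  0.439]
foot stop [[0.6441, -0.3425], [0.6444, -0.286]]
stop top front [[0.642, -0.3489], [0.6414, -0.275]] back [[0.6552, -0.3486], [0.6545, -0.2749]]
rails inner top [[0.6339, -0.3406], [0.4315, -0.3401], [0.6342, -0.2864], [0.4318, -0.2852]]
rails outer top [[0.6339, -0.3531], [0.4315, -0.349], [0.6342, -0.2749], [0.4318, -0.2763]]
jaw face foot [[0.4182, -0.3339], [0.4184, -0.2885]] top [[0.4198, -0.3307], [0.42, -0.2894]]
60 0.4515 [-0.3467, -0.3377, -0.284, -0.2763] mid -0.3112
75 0.469 [-0.3462, -0.3384, -0.2839, -0.2774] mid -0.3115
90 0.4871 [-0.3471, -0.3379, -0.2851, -0.2772] mid -0.3118
105 0.5057 [-0.348, -0.3386, -0.285, -0.2783] mid -0.3125
120 0.5248 [-0.3475, -0.3394, -0.2863, -0.2781] mid -0.3128
135 0.5446 [-0.3484, -0.3401, -0.2862, -0.278] mid -0.3132
150 0.5651 [-0.348, -0.3396, -0.2862, -0.2792] mid -0.3132
165 0.5862 [-0.3489, -0.3404, -0.2875, -0.279] mid -0.314
180 0.608 [-0.3499, -0.3412, -0.2875, -0.2802] mid -0.3147
195 0.6305 [-0.3495, -0.3406, -0.2875, -0.2801] mid -0.3144
```

```bash
python3 -m handwheel '[{"tx":0,"ty":0,"tz":0.014,"ax":0,"ay":0,"az":10,"jaw":0.53},{"tx":0,"ty":0,"tz":0.014,"ax":0,"ay":0,"az":10,"jaw":0.53},{"tx":0,"ty":0,"tz":0.014,"ax":0,"ay":0,"az":10,"jaw":0.53},{"tx":0,"ty":0,"tz":0.014,"ax":0,"ay":0,"az":10,"jaw":0.53},{"tx":0,"ty":0,"tz":0.014,"ax":0,"ay":0,"az":10,"jaw":0.53},{"tx":0,"ty":0,"tz":0.014,"ax":0,"ay":0,"az":10,"jaw":0.53},{"tx":0,"ty":0,"tz":0.014,"ax":0,"ay":0,"az":10,"jaw":0.53},{"tx":0,"ty":0,"tz":0.014,"ax":0,"ay":0,"az":10,"jaw":0.53},{"tx":0,"ty":0,"tz":0.014,"ax":0,"ay":0,"az":9.7,"jaw":0.53},{"tx":0,"ty":0,"tz":0,"ax":0,"ay":0,"az":0,"jaw":0.53}]' 20; python3 -m handwheel '[{"tx":0.044,"ty":-0.02,"tz":0,"ax":0,"ay":0,"az":0,"jaw":0.53},{"tx":0.044,"ty":-0.02,"tz":0,"ax":0,"ay":0,"az":0,"jaw":0.53},{"tx":0.044,"ty":-0.02,"tz":0,"ax":0,"ay":0,"az":0,"jaw":0.53},{"tx":0.044,"ty":-0.02,"tz":0,"ax":0,"ay":0,"az":0,"jaw":0.53},{"tx":0.044,"ty":-0.02,"tz":0,"ax":0,"ay":0,"az":0,"jaw":0.53},{"tx":0,"ty":0,"tz":0,"ax":0,"ay":0,"az":0,"jaw":0.53},{"tx":0,"ty":0,"tz":0,"ax":0,"ay":0,"az":0,"jaw":0.53},{"tx":0,"ty":0,"tz":0,"ax":0,"ay":0,"az":0,"jaw":0.53},{"tx":0,"ty":0,"tz":0,"ax":0,"ay":0,"az":0,"jaw":0.53},{"tx":0,"ty":0,"tz":0,"ax":0,"ay":0,"az":0,"jaw":0.53}]' 20
cat > tub.py <<'E'
from h import *
import sys
I,K,E=cam("wrist"); o=telemetry.get_obs()
pts=[list(map(float,a.split(","))) for a in sys.argv[1:]]
g=cv2.resize(cv2.cvtColor(I,cv2.COLOR_RGB2GRAY),None,fx=2,fy=2)
r=2*.022*K[0,0]/(E[2,3]-.075)
c=cv2.HoughCircles(g,cv2.HOUGH_GRADIENT,1,60,param1=120,param2=28,minRadius=int(r*.85),maxRadius=int(r*1.2))
for u,v,q in ([] if c is None else c[0].tolist()):
    P=onz(K,E,u/2,v/2,.075)
    if abs(P[0]-.5)<.2 and abs(P[1])<.4: print((round(u/2),round(v/2)),P[:2].round(4),"r",round(q/r,2),totool(P-o["ee_pos"]).round(4))
E
python3 tub.py
```

```text
time: 20.75
ee_pos: [0.5972, -0.296, 0.1686]
tcp_rot: [-179.9, -0.0, 90.0]
wrist_force: [-1.3, -0.4, 0.9]
opening: 0.0651
grasp_force: 0.0
time: 22.0
ee_pos: [0.4981, -0.0773, 0.169]
tcp_rot: [-180.0, -0.0, 89.8]
wrist_force: [0.2, 0.1, 0.1]
opening: 0.0654
grasp_force: 0.0
(282, 158) [ 0.4981 -0.0303] r 0.98 [ 0.0469 -0.0002  0.0941]
(295, 92) [0.508  0.0192] r 1.03 [0.0964 0.0096 0.0941]
(289, 214) [ 0.504  -0.0783] r 0.85 [-0.0011  0.0059  0.0941]
(310, 18) [0.518  0.0673] r 0.99 [0.1446 0.0195 0.0941]
```

```bash
python3 -m handwheel '[{"tx":0,"ty":0.002,"tz":0.03,"ax":0,"ay":0,"az":0,"jaw":0.53},{"tx":0,"ty":0,"tz":0.03,"ax":0,"ay":0,"az":0,"jaw":0.53},{"tx":0,"ty":0,"tz":0.03,"ax":0,"ay":0,"az":0,"jaw":0.53},{"tx":0,"ty":0,"tz":0.02,"ax":0,"ay":0,"az":0,"jaw":0.53},{"tx":0,"ty":0,"tz":0.014,"ax":0,"ay":0,"az":0,"jaw":0.53},{"tx":0,"ty":0,"tz":0.005,"ax":0,"ay":0,"az":0,"jaw":0.53},{"tx":0,"ty":0,"tz":0,"ax":0,"ay":0,"az":0,"jaw":-0.1},{"tx":0,"ty":0,"tz":0,"ax":0,"ay":0,"az":0,"jaw":-0.1},{"tx":0,"ty":0,"tz":0,"ax":0,"ay":0,"az":0,"jaw":-0.1},{"tx":0,"ty":0,"tz":0,"ax":0,"ay":0,"az":0,"jaw":-0.1}]' 20
```

```text
time: 23.3
ee_pos: [0.5005, -0.0769, 0.041]
tcp_rot: [179.9, 0.0, 89.9]
wrist_force: [0.2, -0.9, 3.9]
opening: 0.0425
grasp_force: 23.2
```

```bash
python3 -m handwheel '[{"tx":0,"ty":0,"tz":-0.033,"ax":0,"ay":0,"az":0,"jaw":-0.1},{"tx":0,"ty":0,"tz":-0.033,"ax":0,"ay":0,"az":0,"jaw":-0.1},{"tx":0,"ty":0,"tz":-0.033,"ax":0,"ay":0,"az":0,"jaw":-0.1},{"tx":0,"ty":0,"tz":-0.033,"ax":0,"ay":0,"az":0,"jaw":-0.1},{"tx":0,"ty":0,"tz":0,"ax":0,"ay":0,"az":-10,"jaw":-0.1},{"tx":0,"ty":0,"tz":0,"ax":0,"ay":0,"az":-10,"jaw":-0.1},{"tx":0,"ty":0,"tz":0,"ax":0,"ay":0,"az":-10,"jaw":-0.1},{"tx":0,"ty":0,"tz":0,"ax":0,"ay":0,"az":-10,"jaw":-0.1},{"tx":0,"ty":0,"tz":0,"ax":0,"ay":0,"az":-10,"jaw":-0.1},{"tx":0,"ty":0,"tz":0,"ax":0,"ay":0,"az":-10,"jaw":-0.1}]' 20; python3 -m handwheel '[{"tx":0,"ty":0,"tz":0,"ax":0,"ay":0,"az":-10,"jaw":-0.1},{"tx":0,"ty":0,"tz":0,"ax":0,"ay":0,"az":-10,"jaw":-0.1},{"tx":0,"ty":0,"tz":0,"ax":0,"ay":0,"az":-9,"jaw":-0.1},{"tx":-0.0242,"ty":-0.0471,"tz":0,"ax":0,"ay":0,"az":0,"jaw":-0.1},{"tx":-0.0242,"ty":-0.0471,"tz":0,"ax":0,"ay":0,"az":0,"jaw":-0.1},{"tx":-0.0242,"ty":-0.0471,"tz":0,"ax":0,"ay":0,"az":0,"jaw":-0.1},{"tx":-0.0242,"ty":-0.0471,"tz":0,"ax":0,"ay":0,"az":0,"jaw":-0.1},{"tx":-0.0242,"ty":-0.0471,"tz":0,"ax":0,"ay":0,"az":0,"jaw":-0.1},{"tx":0,"ty":0,"tz":0,"ax":0,"ay":0,"az":0,"jaw":-0.1},{"tx":0,"ty":0,"tz":0,"ax":0,"ay":0,"az":0,"jaw":-0.1}]' 20
cat > chk.py <<'E'
from h import *
import sys
# where is held tube relative to TCP: Hough in wrist view at tube-top height
I,K,E=cam("wrist"); o=telemetry.get_obs(); zt=o["ee_pos"][2]+.035
r=2*.022*K[0,0]/(E[2,3]-zt)
print("pos",o["ee_pos"].round(4),o["tcp_rot"][2].round(2),"grip",round(o["grasp_force"],1),round(o["opening"],4))
g=cv2.resize(cv2.cvtColor(I,cv2.COLOR_RGB2GRAY),None,fx=2,fy=2)
c=cv2.HoughCircles(g,cv2.HOUGH_GRADIENT,1,60,param1=120,param2=25,minRadius=int(r*.9),maxRadius=int(r*1.1))
for u,v,q in ([] if c is None else c[0].tolist()):
    P=onz(K,E,u/2,v/2,zt); d=totool(P-o["ee_pos"])
    if abs(d[0])<.03 and abs(d[1])<.03: print("held tube offset tool",d.round(4),round(q/r,2))
E
python3 chk.py
```

```text
time: 24.55
ee_pos: [0.5, -0.0768, 0.1723]
tcp_rot: [-180.0, -0.0, 150.2]
wrist_force: [0.9, -1.0, -1.0]
opening: 0.0425
grasp_force: 22.7
time: 25.8
ee_pos: [0.6161, -0.3145, 0.1718]
tcp_rot: [180.0, -0.1, 178.8]
wrist_force: [-0.8, 0.5, 0.0]
opening: 0.0422
grasp_force: 22.7
pos [ 0.6161 -0.314   0.1725] 178.88 grip 22.7 0.0427
```

```bash
python3 -m handwheel '[{"tx":0,"ty":0,"tz":0.03,"ax":0,"ay":0,"az":0,"jaw":-0.1},{"tx":0,"ty":0,"tz":0.03,"ax":0,"ay":0,"az":0,"jaw":-0.1},{"tx":0,"ty":0,"tz":0.03,"ax":0,"ay":0,"az":0,"jaw":-0.1},{"tx":0,"ty":0,"tz":0.02,"ax":0,"ay":0,"az":0,"jaw":-0.1},{"tx":0,"ty":0,"tz":0.01,"ax":0,"ay":0,"az":0,"jaw":-0.1},{"tx":0,"ty":0,"tz":0.005,"ax":0,"ay":0,"az":0,"jaw":-0.1},{"tx":0,"ty":0,"tz":0.0025,"ax":0,"ay":0,"az":0,"jaw":-0.1},{"tx":0,"ty":0,"tz":0,"ax":0,"ay":0,"az":0,"jaw":-0.1},{"tx":0,"ty":0,"tz":0,"ax":0,"ay":0,"az":0,"jaw":-0.1},{"tx":0,"ty":0,"tz":0,"ax":0,"ay":0,"az":0,"jaw":-0.1}]' 20
```

```text
time: 27.1
ee_pos: [0.6155, -0.3142, 0.0454]
tcp_rot: [-180.0, -0.1, 178.9]
wrist_force: [-7.8, 0.1, 1.5]
opening: 0.0425
grasp_force: 26.9
```

```bash
python3 -m handwheel '[{"tx":0.002,"ty":0,"tz":0,"ax":0,"ay":0,"az":0,"jaw":-0.1},{"tx":0,"ty":0,"tz":0,"ax":0,"ay":0,"az":0,"jaw":0.2},{"tx":0,"ty":0,"tz":0,"ax":0,"ay":0,"az":0,"jaw":0.53},{"tx":0,"ty":0,"tz":0,"ax":0,"ay":0,"az":0,"jaw":0.53},{"tx":0,"ty":0,"tz":-0.01,"ax":0,"ay":0,"az":0,"jaw":0.53},{"tx":0,"ty":0,"tz":-0.03,"ax":0,"ay":0,"az":0,"jaw":0.53},{"tx":0,"ty":0,"tz":-0.03,"ax":0,"ay":0,"az":0,"jaw":0.53},{"tx":0,"ty":0,"tz":-0.03,"ax":0,"ay":0,"az":0,"jaw":0.53},{"tx":0,"ty":0,"tz":-0.025,"ax":0,"ay":0,"az":0,"jaw":0.53},{"tx":0,"ty":0,"tz":0,"ax":0,"ay":0,"az":0,"jaw":0.53}]' 20
python3 - <<'E'
from h import *
I,K,E=cam("wrist"); o=telemetry.get_obs();print(o["ee_pos"])
r=2*.022*K[0,0]/(E[2,3]-.078)
g=cv2.resize(cv2.cvtColor(I,cv2.COLOR_RGB2GRAY),None,fx=2,fy=2)
c=cv2.HoughCircles(g,cv2.HOUGH_GRADIENT,1,60,param1=120,param2=25,minRadius=int(r*.85),maxRadius=int(r*1.15))
for u,v,q in ([] if c is None else c[0].tolist()):
    P=onz(K,E,u/2,v/2,.078); print((u/2,v/2),P.round(4),round(q/r,2))
E
```

```text
time: 28.35
ee_pos: [0.6153, -0.3151, 0.1729]
tcp_rot: [-179.9, 0.2, 178.9]
wrist_force: [0.4, -0.6, -0.6]
opening: 0.0654
grasp_force: 0.0
[ 0.61478561 -0.31487533  0.17089349]
(286.75, 216.25) [ 0.6188 -0.3126  0.078 ] 0.85
(467.25, 252.75) [ 0.6569 -0.1498  0.078 ] 0.88
```

```bash
python3 -m handwheel '[{"tx":0,"ty":0,"tz":0,"ax":0,"ay":0,"az":10,"jaw":0.53},{"tx":0,"ty":0,"tz":0,"ax":0,"ay":0,"az":10,"jaw":0.53},{"tx":0,"ty":0,"tz":0,"ax":0,"ay":0,"az":10,"jaw":0.53},{"tx":0,"ty":0,"tz":0,"ax":0,"ay":0,"az":10,"jaw":0.53},{"tx":0,"ty":0,"tz":0,"ax":0,"ay":0,"az":10,"jaw":0.53},{"tx":0,"ty":0,"tz":0,"ax":0,"ay":0,"az":10,"jaw":0.53},{"tx":0,"ty":0,"tz":0,"ax":0,"ay":0,"az":10,"jaw":0.53},{"tx":0,"ty":0,"tz":0,"ax":0,"ay":0,"az":10,"jaw":0.53},{"tx":0,"ty":0,"tz":0,"ax":0,"ay":0,"az":9,"jaw":0.53},{"tx":0.0478,"ty":-0.02,"tz":0,"ax":0,"ay":0,"az":0,"jaw":0.53}]' 20; python3 -m handwheel '[{"tx":0.0478,"ty":-0.02,"tz":0,"ax":0,"ay":0,"az":0,"jaw":0.53},{"tx":0.0478,"ty":-0.02,"tz":0,"ax":0,"ay":0,"az":0,"jaw":0.53},{"tx":0.0478,"ty":-0.02,"tz":0,"ax":0,"ay":0,"az":0,"jaw":0.53},{"tx":0.0478,"ty":-0.02,"tz":0,"ax":0,"ay":0,"az":0,"jaw":0.53},{"tx":0.0478,"ty":-0.02,"tz":0,"ax":0,"ay":0,"az":0,"jaw":0.53},{"tx":0,"ty":0,"tz":0,"ax":0,"ay":0,"az":0,"jaw":0.53},{"tx":0,"ty":0,"tz":0,"ax":0,"ay":0,"az":0,"jaw":0.53},{"tx":0,"ty":0,"tz":0,"ax":0,"ay":0,"az":0,"jaw":0.53},{"tx":0,"ty":0,"tz":0,"ax":0,"ay":0,"az":0,"jaw":0.53},{"tx":0,"ty":0,"tz":0,"ax":0,"ay":0,"az":0,"jaw":0.53}]' 20; python3 tub.py
```

```text
time: 29.65
ee_pos: [0.5942, -0.268, 0.1662]
tcp_rot: [-179.8, -0.1, 89.6]
wrist_force: [1.1, 1.1, 0.7]
opening: 0.0654
grasp_force: 0.0
time: 30.9
ee_pos: [0.4952, -0.0281, 0.1695]
tcp_rot: [-180.0, 0.0, 89.8]
wrist_force: [0.1, 0.4, 0.0]
opening: 0.0653
grasp_force: 0.0
(301, 157) [0.5105 0.0196] r 0.84 [0.0476 0.0152 0.0946]
(313, 88) [0.5183 0.0712] r 1.05 [0.0992 0.0228 0.0946]
(286, 214) [ 0.498  -0.0293] r 0.92 [-0.0013  0.0029  0.0946]
```

```bash
python3 -m handwheel '[{"tx":-0.002,"ty":0.002,"tz":0.03,"ax":0,"ay":0,"az":0,"jaw":0.53},{"tx":0,"ty":0,"tz":0.03,"ax":0,"ay":0,"az":0,"jaw":0.53},{"tx":0,"ty":0,"tz":0.03,"ax":0,"ay":0,"az":0,"jaw":0.53},{"tx":0,"ty":0,"tz":0.02,"ax":0,"ay":0,"az":0,"jaw":0.53},{"tx":0,"ty":0,"tz":0.014,"ax":0,"ay":0,"az":0,"jaw":0.53},{"tx":0,"ty":0,"tz":0.004,"ax":0,"ay":0,"az":0,"jaw":0.53},{"tx":0,"ty":0,"tz":0,"ax":0,"ay":0,"az":0,"jaw":-0.1},{"tx":0,"ty":0,"tz":0,"ax":0,"ay":0,"az":0,"jaw":-0.1},{"tx":0,"ty":0,"tz":0,"ax":0,"ay":0,"az":0,"jaw":-0.1},{"tx":0,"ty":0,"tz":0,"ax":0,"ay":0,"az":0,"jaw":-0.1}]' 20
```

```text
time: 32.2
ee_pos: [0.4976, -0.0296, 0.0425]
tcp_rot: [179.9, 0.0, 89.9]
wrist_force: [0.5, -0.6, 4.7]
opening: 0.0423
grasp_force: 25.1
```

```bash
python3 -m handwheel '[{"tx":0,"ty":0,"tz":-0.033,"ax":0,"ay":0,"az":0,"jaw":-0.1},{"tx":0,"ty":0,"tz":-0.033,"ax":0,"ay":0,"az":0,"jaw":-0.1},{"tx":0,"ty":0,"tz":-0.033,"ax":0,"ay":0,"az":0,"jaw":-0.1},{"tx":0,"ty":0,"tz":-0.033,"ax":0,"ay":0,"az":0,"jaw":-0.1},{"tx":0,"ty":0,"tz":0,"ax":0,"ay":0,"az":-10,"jaw":-0.1},{"tx":0,"ty":0,"tz":0,"ax":0,"ay":0,"az":-10,"jaw":-0.1},{"tx":0,"ty":0,"tz":0,"ax":0,"ay":0,"az":-10,"jaw":-0.1},{"tx":0,"ty":0,"tz":0,"ax":0,"ay":0,"az":-10,"jaw":-0.1},{"tx":0,"ty":0,"tz":0,"ax":0,"ay":0,"az":-10,"jaw":-0.1},{"tx":0,"ty":0,"tz":0,"ax":0,"ay":0,"az":-10,"jaw":-0.1}]' 20; python3 -m handwheel '[{"tx":0,"ty":0,"tz":0,"ax":0,"ay":0,"az":-10,"jaw":-0.1},{"tx":0,"ty":0,"tz":0,"ax":0,"ay":0,"az":-10,"jaw":-0.1},{"tx":0,"ty":0,"tz":0,"ax":0,"ay":0,"az":-9,"jaw":-0.1},{"tx":-0.0126,"ty":-0.0471,"tz":0,"ax":0,"ay":0,"az":0,"jaw":-0.1},{"tx":-0.0126,"ty":-0.0471,"tz":0,"ax":0,"ay":0,"az":0,"jaw":-0.1},{"tx":-0.0126,"ty":-0.0471,"tz":0,"ax":0,"ay":0,"az":0,"jaw":-0.1},{"tx":-0.0126,"ty":-0.0471,"tz":0,"ax":0,"ay":0,"az":0,"jaw":-0.1},{"tx":-0.0126,"ty":-0.0471,"tz":0,"ax":0,"ay":0,"az":0,"jaw":-0.1},{"tx":-0.0126,"ty":-0.0471,"tz":0,"ax":0,"ay":0,"az":0,"jaw":-0.1},{"tx":0,"ty":0,"tz":0,"ax":0,"ay":0,"az":0,"jaw":-0.1}]' 20
```

```text
time: 33.45
ee_pos: [0.497, -0.0296, 0.1737]
tcp_rot: [-180.0, -0.0, 150.2]
wrist_force: [0.9, -0.3, -1.2]
opening: 0.0423
grasp_force: 24.6
time: 34.7
ee_pos: [0.5668, -0.3164, 0.1721]
tcp_rot: [180.0, -0.1, 178.7]
wrist_force: [0.2, 0.5, 0.3]
opening: 0.0424
grasp_force: 24.6
```

```bash
python3 -m handwheel '[{"tx":0,"ty":0.0015,"tz":0.03,"ax":0,"ay":0,"az":0,"jaw":-0.1},{"tx":0,"ty":0,"tz":0.03,"ax":0,"ay":0,"az":0,"jaw":-0.1},{"tx":0,"ty":0,"tz":0.03,"ax":0,"ay":0,"az":0,"jaw":-0.1},{"tx":0,"ty":0,"tz":0.02,"ax":0,"ay":0,"az":0,"jaw":-0.1},{"tx":0,"ty":0,"tz":0.01,"ax":0,"ay":0,"az":0,"jaw":-0.1},{"tx":0,"ty":0,"tz":0.004,"ax":0,"ay":0,"az":0,"jaw":-0.1},{"tx":0,"ty":0,"tz":0.002,"ax":0,"ay":0,"az":0,"jaw":-0.1},{"tx":0,"ty":0,"tz":0,"ax":0,"ay":0,"az":0,"jaw":-0.1},{"tx":0,"ty":0,"tz":0,"ax":0,"ay":0,"az":0,"jaw":-0.1},{"tx":0,"ty":0,"tz":0,"ax":0,"ay":0,"az":0,"jaw":-0.1}]' 20
```

```text
time: 35.95
ee_pos: [0.5672, -0.3122, 0.0481]
tcp_rot: [-180.0, 0.0, 178.9]
wrist_force: [-0.6, -0.3, -0.4]
opening: 0.0423
grasp_force: 24.6
```

Lower 2.5 mm more, release, lift.

```bash
python3 -m handwheel '[{"tx":0,"ty":0,"tz":0.0025,"ax":0,"ay":0,"az":0,"jaw":-0.1},{"tx":0,"ty":0,"tz":0,"ax":0,"ay":0,"az":0,"jaw":-0.1},{"tx":0,"ty":0,"tz":0,"ax":0,"ay":0,"az":0,"jaw":0.2},{"tx":0,"ty":0,"tz":0,"ax":0,"ay":0,"az":0,"jaw":0.53},{"tx":0,"ty":0,"tz":0,"ax":0,"ay":0,"az":0,"jaw":0.53},{"tx":0,"ty":0,"tz":-0.01,"ax":0,"ay":0,"az":0,"jaw":0.53},{"tx":0,"ty":0,"tz":-0.03,"ax":0,"ay":0,"az":0,"jaw":0.53},{"tx":0,"ty":0,"tz":-0.03,"ax":0,"ay":0,"az":0,"jaw":0.53},{"tx":0,"ty":0,"tz":-0.03,"ax":0,"ay":0,"az":0,"jaw":0.53},{"tx":0,"ty":0,"tz":-0.025,"ax":0,"ay":0,"az":0,"jaw":0.53}]' 20
cat > lane.py <<'E'
from h import *
I,K,E=cam("wrist"); o=telemetry.get_obs();print(o["ee_pos"])
r=2*.022*K[0,0]/(E[2,3]-.078)
g=cv2.resize(cv2.cvtColor(I,cv2.COLOR_RGB2GRAY),None,fx=2,fy=2)
c=cv2.HoughCircles(g,cv2.HOUGH_GRADIENT,1,60,param1=120,param2=25,minRadius=int(r*.85),maxRadius=int(r*1.15))
for u,v,q in ([] if c is None else c[0].tolist()):
    P=onz(K,E,u/2,v/2,.078); print((u/2,v/2),P.round(4),round(q/r,2))
E
python3 lane.py
```

```text
time: 37.2
ee_pos: [0.5672, -0.3122, 0.1725]
tcp_rot: [-180.0, 0.1, 178.9]
wrist_force: [-0.1, -0.3, 0.3]
opening: 0.0652
grasp_force: 0.0
[ 0.56787798 -0.31258868  0.17604338]
(281.25, 213.25) [ 0.5675 -0.3142  0.078 ] 0.85
```

```bash
python3 -m handwheel '[{"tx":0,"ty":0,"tz":0,"ax":0,"ay":0,"az":10,"jaw":0.53},{"tx":0,"ty":0,"tz":0,"ax":0,"ay":0,"az":10,"jaw":0.53},{"tx":0,"ty":0,"tz":0,"ax":0,"ay":0,"az":10,"jaw":0.53},{"tx":0,"ty":0,"tz":0,"ax":0,"ay":0,"az":10,"jaw":0.53},{"tx":0,"ty":0,"tz":0,"ax":0,"ay":0,"az":10,"jaw":0.53},{"tx":0,"ty":0,"tz":0,"ax":0,"ay":0,"az":10,"jaw":0.53},{"tx":0,"ty":0,"tz":0,"ax":0,"ay":0,"az":10,"jaw":0.53},{"tx":0,"ty":0,"tz":0,"ax":0,"ay":0,"az":10,"jaw":0.53},{"tx":0,"ty":0,"tz":0,"ax":0,"ay":0,"az":9,"jaw":0.53},{"tx":0.0473,"ty":-0.0085,"tz":0,"ax":0,"ay":0,"az":0,"jaw":0.53}]' 20; python3 -m handwheel '[{"tx":0.0473,"ty":-0.0085,"tz":0,"ax":0,"ay":0,"az":0,"jaw":0.53},{"tx":0.0473,"ty":-0.0085,"tz":0,"ax":0,"ay":0,"az":0,"jaw":0.53},{"tx":0.0473,"ty":-0.0085,"tz":0,"ax":0,"ay":0,"az":0,"jaw":0.53},{"tx":0.0473,"ty":-0.0085,"tz":0,"ax":0,"ay":0,"az":0,"jaw":0.53},{"tx":0.0473,"ty":-0.0085,"tz":0,"ax":0,"ay":0,"az":0,"jaw":0.53},{"tx":0.0473,"ty":-0.0085,"tz":0,"ax":0,"ay":0,"az":0,"jaw":0.53},{"tx":0,"ty":0,"tz":0,"ax":0,"ay":0,"az":0,"jaw":0.53},{"tx":0,"ty":0,"tz":0,"ax":0,"ay":0,"az":0,"jaw":0.53},{"tx":0,"ty":0,"tz":0,"ax":0,"ay":0,"az":0,"jaw":0.53},{"tx":0,"ty":0,"tz":0,"ax":0,"ay":0,"az":0,"jaw":0.53}]' 20; python3 tub.py
```

```text
time: 38.5
ee_pos: [0.5586, -0.2661, 0.1696]
tcp_rot: [-180.0, 0.0, 89.6]
wrist_force: [0.7, 1.6, 0.1]
opening: 0.0651
grasp_force: 0.0
time: 39.75
ee_pos: [0.5085, 0.0182, 0.1702]
tcp_rot: [-180.0, 0.0, 89.8]
wrist_force: [0.2, -0.1, -0.4]
opening: 0.0653
grasp_force: 0.0
(293, 152) [0.5174 0.0698] r 0.86 [0.0515 0.0087 0.0952]
(285, 208) [0.5109 0.0218] r 0.86 [0.0035 0.0024 0.0952]
```

```bash
python3 -m handwheel '[{"tx":0.002,"ty":0.001,"tz":0.03,"ax":0,"ay":0,"az":0,"jaw":0.53},{"tx":0,"ty":0,"tz":0.03,"ax":0,"ay":0,"az":0,"jaw":0.53},{"tx":0,"ty":0,"tz":0.03,"ax":0,"ay":0,"az":0,"jaw":0.53},{"tx":0,"ty":0,"tz":0.02,"ax":0,"ay":0,"az":0,"jaw":0.53},{"tx":0,"ty":0,"tz":0.014,"ax":0,"ay":0,"az":0,"jaw":0.53},{"tx":0,"ty":0,"tz":0.004,"ax":0,"ay":0,"az":0,"jaw":0.53},{"tx":0,"ty":0,"tz":0,"ax":0,"ay":0,"az":0,"jaw":-0.1},{"tx":0,"ty":0,"tz":0,"ax":0,"ay":0,"az":0,"jaw":-0.1},{"tx":0,"ty":0,"tz":0,"ax":0,"ay":0,"az":0,"jaw":-0.1},{"tx":0,"ty":0,"tz":0,"ax":0,"ay":0,"az":0,"jaw":-0.1}]' 20;python3 -m handwheel '[{"tx":0,"ty":0,"tz":-0.033,"ax":0,"ay":0,"az":0,"jaw":-0.1},{"tx":0,"ty":0,"tz":-0.033,"ax":0,"ay":0,"az":0,"jaw":-0.1},{"tx":0,"ty":0,"tz":-0.033,"ax":0,"ay":0,"az":0,"jaw":-0.1},{"tx":0,"ty":0,"tz":-0.033,"ax":0,"ay":0,"az":0,"jaw":-0.1},{"tx":0,"ty":0,"tz":0,"ax":0,"ay":0,"az":-10,"jaw":-0.1},{"tx":0,"ty":0,"tz":0,"ax":0,"ay":0,"az":-10,"jaw":-0.1},{"tx":0,"ty":0,"tz":0,"ax":0,"ay":0,"az":-10,"jaw":-0.1},{"tx":0,"ty":0,"tz":0,"ax":0,"ay":0,"az":-10,"jaw":-0.1},{"tx":0,"ty":0,"tz":0,"ax":0,"ay":0,"az":-10,"jaw":-0.1},{"tx":0,"ty":0,"tz":0,"ax":0,"ay":0,"az":-10,"jaw":-0.1}]' 20
```

```text
time: 41.05
ee_pos: [0.5099, 0.0212, 0.043]
tcp_rot: [179.9, 0.0, 89.9]
wrist_force: [-0.7, -0.9, 4.0]
opening: 0.0426
grasp_force: 24.9
time: 42.3
ee_pos: [0.5093, 0.0212, 0.1742]
tcp_rot: [-180.0, -0.0, 150.2]
wrist_force: [-0.2, -0.4, -0.4]
opening: 0.0424
grasp_force: 24.5
```

```bash
python3 -m handwheel '[{"tx":0,"ty":0,"tz":0,"ax":0,"ay":0,"az":-10,"jaw":-0.1},{"tx":0,"ty":0,"tz":0,"ax":0,"ay":0,"az":-10,"jaw":-0.1},{"tx":0,"ty":0,"tz":0,"ax":0,"ay":0,"az":-9,"jaw":-0.1},{"tx":-0.0028,"ty":-0.0556,"tz":0,"ax":0,"ay":0,"az":0,"jaw":-0.1},{"tx":-0.0028,"ty":-0.0556,"tz":0,"ax":0,"ay":0,"az":0,"jaw":-0.1},{"tx":-0.0028,"ty":-0.0556,"tz":0,"ax":0,"ay":0,"az":0,"jaw":-0.1},{"tx":-0.0028,"ty":-0.0556,"tz":0,"ax":0,"ay":0,"az":0,"jaw":-0.1},{"tx":-0.0028,"ty":-0.0556,"tz":0,"ax":0,"ay":0,"az":0,"jaw":-0.1},{"tx":-0.0028,"ty":-0.0556,"tz":0,"ax":0,"ay":0,"az":0,"jaw":-0.1},{"tx":0,"ty":0,"tz":0,"ax":0,"ay":0,"az":0,"jaw":-0.1}]' 20;  python3 -m handwheel '[{"tx":0,"ty":0,"tz":0.03,"ax":0,"ay":0,"az":0,"jaw":-0.1},{"tx":0,"ty":0,"tz":0.02,"ax":0,"ay":0,"az":0,"jaw":-0.1},{"tx":0,"ty":0,"tz":0,"ax":0,"ay":0,"az":0,"jaw":-0.1},{"tx":0,"ty":0,"tz":0,"ax":0,"ay":0,"az":0,"jaw":-0.1},{"tx":0,"ty":0,"tz":0,"ax":0,"ay":0,"az":0,"jaw":-0.1},{"tx":0,"ty":0,"tz":0,"ax":0,"ay":0,"az":0,"jaw":-0.1},{"tx":0,"ty":0,"tz":0,"ax":0,"ay":0,"az":0,"jaw":-0.1},{"tx":0,"ty":0,"tz":0,"ax":0,"ay":0,"az":0,"jaw":-0.1},{"tx":0,"ty":0,"tz":0,"ax":0,"ay":0,"az":0,"jaw":-0.1},{"tx":0,"ty":0,"tz":0,"ax":0,"ay":0,"az":0,"jaw":-0.1}]' 20
```

```text
time: 43.55
ee_pos: [0.5188, -0.3159, 0.1731]
tcp_rot: [180.0, -0.1, 178.6]
wrist_force: [0.1, 1.1, -0.5]
opening: 0.0423
grasp_force: 24.5
time: 44.8
ee_pos: [0.5195, -0.3127, 0.1242]
tcp_rot: [180.0, -0.0, 178.9]
wrist_force: [-0.4, 1.1, 0.1]
opening: 0.0423
grasp_force: 24.5
```

Position is right; lower from 0.124 to 0.046.

```bash
python3 -m handwheel '[{"tx":0,"ty":0,"tz":0.03,"ax":0,"ay":0,"az":0,"jaw":-0.1},{"tx":0,"ty":0,"tz":0.02,"ax":0,"ay":0,"az":0,"jaw":-0.1},{"tx":0,"ty":0,"tz":0.015,"ax":0,"ay":0,"az":0,"jaw":-0.1},{"tx":0,"ty":0,"tz":0.008,"ax":0,"ay":0,"az":0,"jaw":-0.1},{"tx":0,"ty":0,"tz":0.004,"ax":0,"ay":0,"az":0,"jaw":-0.1},{"tx":0,"ty":0,"tz":0.001,"ax":0,"ay":0,"az":0,"jaw":-0.1},{"tx":0,"ty":0,"tz":0,"ax":0,"ay":0,"az":0,"jaw":-0.1},{"tx":0,"ty":0,"tz":0,"ax":0,"ay":0,"az":0,"jaw":-0.1},{"tx":0,"ty":0,"tz":0,"ax":0,"ay":0,"az":0,"jaw":-0.1},{"tx":0,"ty":0,"tz":0,"ax":0,"ay":0,"az":0,"jaw":-0.1}]' 20; python3 -m handwheel '[{"tx":0,"ty":0,"tz":0,"ax":0,"ay":0,"az":0,"jaw":-0.1},{"tx":0,"ty":0,"tz":0,"ax":0,"ay":0,"az":0,"jaw":-0.1},{"tx":0,"ty":0,"tz":0,"ax":0,"ay":0,"az":0,"jaw":0.2},{"tx":0,"ty":0,"tz":0,"ax":0,"ay":0,"az":0,"jaw":0.53},{"tx":0,"ty":0,"tz":0,"ax":0,"ay":0,"az":0,"jaw":0.53},{"tx":0,"ty":0,"tz":-0.01,"ax":0,"ay":0,"az":0,"jaw":0.53},{"tx":0,"ty":0,"tz":-0.03,"ax":0,"ay":0,"az":0,"jaw":0.53},{"tx":0,"ty":0,"tz":-0.03,"ax":0,"ay":0,"az":0,"jaw":0.53},{"tx":0,"ty":0,"tz":-0.03,"ax":0,"ay":0,"az":0,"jaw":0.53},{"tx":0,"ty":0,"tz":-0.025,"ax":0,"ay":0,"az":0,"jaw":0.53}]' 20; python3 lane.py
```

```text
time: 46.05
ee_pos: [0.5196, -0.3128, 0.0464]
tcp_rot: [-180.0, 0.0, 178.9]
wrist_force: [-0.1, 1.2, -0.1]
opening: 0.0426
grasp_force: 24.5
time: 47.3
ee_pos: [0.5196, -0.3128, 0.1735]
tcp_rot: [-180.0, 0.1, 178.9]
wrist_force: [0.3, 0.3, -0.4]
opening: 0.0654
grasp_force: 0.0
[ 0.52037779 -0.31327843  0.17692094]
(284.25, 210.75) [ 0.5181 -0.3122  0.078 ] 0.86
(284.75, 267.75) [ 0.5737 -0.3127  0.078 ] 1.0
```

```bash
python3 -m handwheel '[{"tx":0,"ty":0,"tz":0,"ax":0,"ay":0,"az":10,"jaw":0.53},{"tx":0,"ty":0,"tz":0,"ax":0,"ay":0,"az":10,"jaw":0.53},{"tx":0,"ty":0,"tz":0,"ax":0,"ay":0,"az":10,"jaw":0.53},{"tx":0,"ty":0,"tz":0,"ax":0,"ay":0,"az":10,"jaw":0.53},{"tx":0,"ty":0,"tz":0,"ax":0,"ay":0,"az":10,"jaw":0.53},{"tx":0,"ty":0,"tz":0,"ax":0,"ay":0,"az":10,"jaw":0.53},{"tx":0,"ty":0,"tz":0,"ax":0,"ay":0,"az":10,"jaw":0.53},{"tx":0,"ty":0,"tz":0,"ax":0,"ay":0,"az":10,"jaw":0.53},{"tx":0,"ty":0,"tz":0,"ax":0,"ay":0,"az":9,"jaw":0.53},{"tx":0.0545,"ty":-0.0006,"tz":0,"ax":0,"ay":0,"az":0,"jaw":0.53}]' 20; python3 -m handwheel '[{"tx":0.0545,"ty":-0.0006,"tz":0,"ax":0,"ay":0,"az":0,"jaw":0.53},{"tx":0.0545,"ty":-0.0006,"tz":0,"ax":0,"ay":0,"az":0,"jaw":0.53},{"tx":0.0545,"ty":-0.0006,"tz":0,"ax":0,"ay":0,"az":0,"jaw":0.53},{"tx":0.0545,"ty":-0.0006,"tz":0,"ax":0,"ay":0,"az":0,"jaw":0.53},{"tx":0.0545,"ty":-0.0006,"tz":0,"ax":0,"ay":0,"az":0,"jaw":0.53},{"tx":0.0545,"ty":-0.0006,"tz":0,"ax":0,"ay":0,"az":0,"jaw":0.53},{"tx":0,"ty":0,"tz":0,"ax":0,"ay":0,"az":0,"jaw":0.53},{"tx":0,"ty":0,"tz":0,"ax":0,"ay":0,"az":0,"jaw":0.53},{"tx":0,"ty":0,"tz":0,"ax":0,"ay":0,"az":0,"jaw":0.53},{"tx":0,"ty":0,"tz":0,"ax":0,"ay":0,"az":0,"jaw":0.53}]' 20; python3 tub.py
```

```text
time: 48.6
ee_pos: [0.5189, -0.2597, 0.1708]
tcp_rot: [-180.0, 0.0, 89.5]
wrist_force: [0.8, 1.3, 0.9]
opening: 0.0657
grasp_force: 0.0
time: 49.85
ee_pos: [0.5164, 0.0677, 0.1713]
tcp_rot: [180.0, 0.0, 89.8]
wrist_force: [-0.1, 0.3, -0.3]
opening: 0.0653
grasp_force: 0.0
(286, 207) [0.5197 0.0723] r 0.92 [0.0045 0.0033 0.0963]
```

```bash
python3 -m handwheel '[{"tx":0.003,"ty":0.002,"tz":0.03,"ax":0,"ay":0,"az":0,"jaw":0.53},{"tx":0,"ty":0,"tz":0.03,"ax":0,"ay":0,"az":0,"jaw":0.53},{"tx":0,"ty":0,"tz":0.03,"ax":0,"ay":0,"az":0,"jaw":0.53},{"tx":0,"ty":0,"tz":0.02,"ax":0,"ay":0,"az":0,"jaw":0.53},{"tx":0,"ty":0,"tz":0.014,"ax":0,"ay":0,"az":0,"jaw":0.53},{"tx":0,"ty":0,"tz":0.005,"ax":0,"ay":0,"az":0,"jaw":0.53},{"tx":0,"ty":0,"tz":0,"ax":0,"ay":0,"az":0,"jaw":-0.1},{"tx":0,"ty":0,"tz":0,"ax":0,"ay":0,"az":0,"jaw":-0.1},{"tx":0,"ty":0,"tz":0,"ax":0,"ay":0,"az":0,"jaw":-0.1},{"tx":0,"ty":0,"tz":0,"ax":0,"ay":0,"az":0,"jaw":-0.1}]' 20;python3 -m handwheel '[{"tx":0,"ty":0,"tz":-0.033,"ax":0,"ay":0,"az":0,"jaw":-0.1},{"tx":0,"ty":0,"tz":-0.033,"ax":0,"ay":0,"az":0,"jaw":-0.1},{"tx":0,"ty":0,"tz":-0.033,"ax":0,"ay":0,"az":0,"jaw":-0.1},{"tx":0,"ty":0,"tz":-0.033,"ax":0,"ay":0,"az":0,"jaw":-0.1},{"tx":0,"ty":0,"tz":0,"ax":0,"ay":0,"az":-10,"jaw":-0.1},{"tx":0,"ty":0,"tz":0,"ax":0,"ay":0,"az":-10,"jaw":-0.1},{"tx":0,"ty":0,"tz":0,"ax":0,"ay":0,"az":-10,"jaw":-0.1},{"tx":0,"ty":0,"tz":0,"ax":0,"ay":0,"az":-10,"jaw":-0.1},{"tx":0,"ty":0,"tz":0,"ax":0,"ay":0,"az":-10,"jaw":-0.1},{"tx":0,"ty":0,"tz":0,"ax":0,"ay":0,"az":-10,"jaw":-0.1}]' 20
```

```text
time: 51.15
ee_pos: [0.5187, 0.0719, 0.043]
tcp_rot: [179.9, -0.0, 89.9]
wrist_force: [-1.0, -1.0, 3.8]
opening: 0.0425
grasp_force: 25.4
time: 52.4
ee_pos: [0.5182, 0.0718, 0.1743]
tcp_rot: [180.0, -0.0, 150.2]
wrist_force: [-0.6, -0.5, -0.6]
opening: 0.0427
grasp_force: 25.1
```

```bash
python3 -m handwheel '[{"tx":0,"ty":0,"tz":0,"ax":0,"ay":0,"az":-10,"jaw":-0.1},{"tx":0,"ty":0,"tz":0,"ax":0,"ay":0,"az":-10,"jaw":-0.1},{"tx":0,"ty":0,"tz":0,"ax":0,"ay":0,"az":-9,"jaw":-0.1},{"tx":0.0056,"ty":-0.0549,"tz":0,"ax":0,"ay":0,"az":0,"jaw":-0.1},{"tx":0.0056,"ty":-0.0549,"tz":0,"ax":0,"ay":0,"az":0,"jaw":-0.1},{"tx":0.0056,"ty":-0.0549,"tz":0,"ax":0,"ay":0,"az":0,"jaw":-0.1},{"tx":0.0056,"ty":-0.0549,"tz":0,"ax":0,"ay":0,"az":0,"jaw":-0.1},{"tx":0.0056,"ty":-0.0549,"tz":0,"ax":0,"ay":0,"az":0,"jaw":-0.1},{"tx":0.0056,"ty":-0.0549,"tz":0,"ax":0,"ay":0,"az":0,"jaw":-0.1},{"tx":0.0056,"ty":-0.0549,"tz":0,"ax":0,"ay":0,"az":0,"jaw":-0.1}]' 20;  python3 -m handwheel '[{"tx":0,"ty":0,"tz":0,"ax":0,"ay":0,"az":0,"jaw":-0.1},{"tx":0,"ty":0,"tz":0,"ax":0,"ay":0,"az":0,"jaw":-0.1},{"tx":0,"ty":0,"tz":0.03,"ax":0,"ay":0,"az":0,"jaw":-0.1},{"tx":0,"ty":0,"tz":0.02,"ax":0,"ay":0,"az":0,"jaw":-0.1},{"tx":0,"ty":0,"tz":0,"ax":0,"ay":0,"az":0,"jaw":-0.1},{"tx":0,"ty":0,"tz":0,"ax":0,"ay":0,"az":0,"jaw":-0.1},{"tx":0,"ty":0,"tz":0,"ax":0,"ay":0,"az":0,"jaw":-0.1},{"tx":0,"ty":0,"tz":0,"ax":0,"ay":0,"az":0,"jaw":-0.1},{"tx":0,"ty":0,"tz":0,"ax":0,"ay":0,"az":0,"jaw":-0.1},{"tx":0,"ty":0,"tz":0,"ax":0,"ay":0,"az":0,"jaw":-0.1}]' 20
```

```text
time: 53.65
ee_pos: [0.4709, -0.3135, 0.1744]
tcp_rot: [-180.0, 0.0, 178.9]
wrist_force: [1.3, 0.9, -0.1]
opening: 0.0428
grasp_force: 25.1
time: 54.9
ee_pos: [0.4714, -0.3117, 0.1244]
tcp_rot: [-180.0, 0.0, 178.8]
wrist_force: [-0.7, 0.4, -0.7]
opening: 0.0424
grasp_force: 25.1
```

```bash
python3 -m handwheel '[{"tx":0,"ty":0,"tz":0.03,"ax":0,"ay":0,"az":0,"jaw":-0.1},{"tx":0,"ty":0,"tz":0.02,"ax":0,"ay":0,"az":0,"jaw":-0.1},{"tx":0,"ty":0,"tz":0.015,"ax":0,"ay":0,"az":0,"jaw":-0.1},{"tx":0,"ty":0,"tz":0.008,"ax":0,"ay":0,"az":0,"jaw":-0.1},{"tx":0,"ty":0,"tz":0.004,"ax":0,"ay":0,"az":0,"jaw":-0.1},{"tx":0,"ty":0,"tz":0.001,"ax":0,"ay":0,"az":0,"jaw":-0.1},{"tx":0,"ty":0,"tz":0,"ax":0,"ay":0,"az":0,"jaw":-0.1},{"tx":0,"ty":0,"tz":0,"ax":0,"ay":0,"az":0,"jaw":-0.1},{"tx":0,"ty":0,"tz":0,"ax":0,"ay":0,"az":0,"jaw":-0.1},{"tx":0,"ty":0,"tz":0,"ax":0,"ay":0,"az":0,"jaw":-0.1}]' 20; python3 -m handwheel '[{"tx":0,"ty":0,"tz":0,"ax":0,"ay":0,"az":0,"jaw":-0.1},{"tx":0,"ty":0,"tz":0,"ax":0,"ay":0,"az":0,"jaw":-0.1},{"tx":0,"ty":0,"tz":0,"ax":0,"ay":0,"az":0,"jaw":0.2},{"tx":0,"ty":0,"tz":0,"ax":0,"ay":0,"az":0,"jaw":0.53},{"tx":0,"ty":0,"tz":0,"ax":0,"ay":0,"az":0,"jaw":0.53},{"tx":0,"ty":0,"tz":-0.01,"ax":0,"ay":0,"az":0,"jaw":0.53},{"tx":0,"ty":0,"tz":-0.03,"ax":0,"ay":0,"az":0,"jaw":0.53},{"tx":0,"ty":0,"tz":-0.03,"ax":0,"ay":0,"az":0,"jaw":0.53},{"tx":0,"ty":0,"tz":-0.03,"ax":0,"ay":0,"az":0,"jaw":0.53},{"tx":0,"ty":0,"tz":-0.03,"ax":0,"ay":0,"az":0,"jaw":0.53}]' 20
python3 - <<'E'
from h import *
I,K,E=cam("wrist");o=telemetry.get_obs();print(o["ee_pos"],proj(K,E,[.395,-.31,.097]))
save(cv2.resize(I,None,fx=1.4,fy=1.4),"w9.png")
E
```

```text
time: 56.15
ee_pos: [0.4714, -0.3117, 0.0464]
tcp_rot: [-180.0, 0.0, 178.9]
wrist_force: [0.3, -1.0, -1.0]
opening: 0.0426
grasp_force: 25.1
time: 57.4
ee_pos: [0.4714, -0.3116, 0.1782]
tcp_rot: [-180.0, 0.0, 178.9]
wrist_force: [0.4, 0.3, 0.6]
opening: 0.0651
grasp_force: 0.0
[ 0.472313   -0.31224298  0.18243182] [283.96157449 120.56367118]
```

View pics/w9.png

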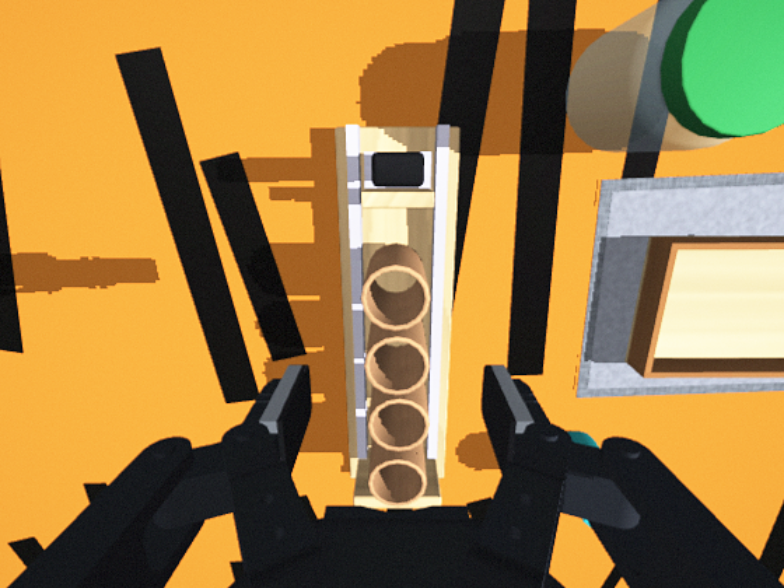

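All four tubes stand upright in the lane (crop circles (397,297) to (397,482)), and the jaw handle is at (398,169), which matches the prediction.

```bash
python3 -m handwheel '[{"tx":0.02,"ty":0,"tz":0,"ax":0,"ay":0,"az":0,"jaw":0.53},{"tx":0.03,"ty":0.0007,"tz":0,"ax":0,"ay":0,"az":0,"jaw":0.53},{"tx":0.027,"ty":0,"tz":0,"ax":0,"ay":0,"az":0,"jaw":0.53},{"tx":0,"ty":0,"tz":0,"ax":0,"ay":0,"az":0,"jaw":0.53},{"tx":0,"ty":0,"tz":0.03,"ax":0,"ay":0,"az":0,"jaw":0.53},{"tx":0,"ty":0,"tz":0.03,"ax":0,"ay":0,"az":0,"jaw":0.53},{"tx":0,"ty":0,"tz":0.03,"ax":0,"ay":0,"az":0,"jaw":0.53},{"tx":0,"ty":0,"tz":0.03,"ax":0,"ay":0,"az":0,"jaw":0.53},{"tx":0,"ty":0,"tz":0.009,"ax":0,"ay":0,"az":0,"jaw":0.53},{"tx":0,"ty":0,"tz":0,"ax":0,"ay":0,"az":0,"jaw":0.53}]' 40; python3 -m handwheel '[{"tx":0,"ty":0,"tz":0,"ax":0,"ay":0,"az":0,"jaw":-0.6},{"tx":0,"ty":0,"tz":0,"ax":0,"ay":0,"az":0,"jaw":-0.6},{"tx":0,"ty":0,"tz":0,"ax":0,"ay":0,"az":0,"jaw":-0.6},{"tx":0,"ty":0,"tz":0,"ax":0,"ay":0,"az":0,"jaw":-0.6},{"tx":0,"ty":0,"tz":0,"ax":0,"ay":0,"az":0,"jaw":-0.6},{"tx":-0.003,"ty":0,"tz":0,"ax":0,"ay":0,"az":0,"jaw":-0.6},{"tx":-0.005,"ty":0,"tz":0,"ax":0,"ay":0,"az":0,"jaw":-0.6},{"tx":-0.005,"ty":0,"tz":0,"ax":0,"ay":0,"az":0,"jaw":-0.6},{"tx":-0.005,"ty":0,"tz":0,"ax":0,"ay":0,"az":0,"jaw":-0.6},{"tx":0,"ty":0,"tz":0,"ax":0,"ay":0,"az":0,"jaw":-0.6}]' 40
```

```text
time: 58.7
ee_pos: [0.3947, -0.3094, 0.0475]
tcp_rot: [180.0, -0.0, 178.9]
wrist_force: [0.4, 0.2, 0.2]
opening: 0.0654
grasp_force: 0.0
time: 59.95
ee_pos: [0.4133, -0.3099, 0.0485]
tcp_rot: [-180.0, 0.1, 178.9]
wrist_force: [2.0, 2.9, 5.7]
opening: 0.0279
grasp_force: 39.6
```

```bash
python3 -m handwheel '[{"tx":-0.004,"ty":0,"tz":0,"ax":0,"ay":0,"az":0,"jaw":-0.6},{"tx":-0.004,"ty":0,"tz":0,"ax":0,"ay":0,"az":0,"jaw":-0.6},{"tx":-0.004,"ty":0,"tz":0,"ax":0,"ay":0,"az":0,"jaw":-0.6},{"tx":-0.003,"ty":0,"tz":0,"ax":0,"ay":0,"az":0,"jaw":-0.6},{"tx":-0.003,"ty":0,"tz":0,"ax":0,"ay":0,"az":0,"jaw":-0.6},{"tx":-0.002,"ty":0,"tz":0,"ax":0,"ay":0,"az":0,"jaw":-0.6},{"tx":-0.002,"ty":0,"tz":0,"ax":0,"ay":0,"az":0,"jaw":-0.6},{"tx":-0.001,"ty":0,"tz":0,"ax":0,"ay":0,"az":0,"jaw":-0.6},{"tx":0,"ty":0,"tz":0,"ax":0,"ay":0,"az":0,"jaw":-0.6},{"tx":0,"ty":0,"tz":0,"ax":0,"ay":0,"az":0,"jaw":-0.6}]' 40
```

```text
time: 61.2
ee_pos: [0.4357, -0.3104, 0.0485]
tcp_rot: [-180.0, 0.1, 178.9]
wrist_force: [-2.0, 2.8, 6.5]
opening: 0.0277
grasp_force: 39.8
```

```bash
python3 -m handwheel '[{"tx":-0.001,"ty":0,"tz":0,"ax":0,"ay":0,"az":0,"jaw":-0.6},{"tx":-0.001,"ty":0,"tz":0,"ax":0,"ay":0,"az":0,"jaw":-0.6},{"tx":-0.001,"ty":0,"tz":0,"ax":0,"ay":0,"az":0,"jaw":-0.6},{"tx":0,"ty":0,"tz":0,"ax":0,"ay":0,"az":0,"jaw":-0.6},{"tx":0,"ty":0,"tz":0,"ax":0,"ay":0,"az":0,"jaw":-0.6},{"tx":0,"ty":0,"tz":0,"ax":0,"ay":0,"az":0,"jaw":-0.6},{"tx":0,"ty":0,"tz":0,"ax":0,"ay":0,"az":0,"jaw":-0.6},{"tx":0,"ty":0,"tz":0,"ax":0,"ay":0,"az":0,"jaw":-0.6},{"tx":0,"ty":0,"tz":0,"ax":0,"ay":0,"az":0,"jaw":-0.6},{"tx":0,"ty":0,"tz":0,"ax":0,"ay":0,"az":0,"jaw":-0.6}]' 40
```

```text
time: 62.45
ee_pos: [0.4387, -0.3104, 0.0485]
tcp_rot: [-180.0, 0.1, 178.9]
wrist_force: [-1.9, 2.7, 6.1]
opening: 0.0273
grasp_force: 39.8
```

```bash
python3 -m handwheel '[{"tx":-0.001,"ty":0,"tz":0,"ax":0,"ay":0,"az":0,"jaw":-0.6},{"tx":-0.001,"ty":0,"tz":0,"ax":0,"ay":0,"az":0,"jaw":-0.6},{"tx":0,"ty":0,"tz":0,"ax":0,"ay":0,"az":0,"jaw":-0.6},{"tx":0,"ty":0,"tz":0,"ax":0,"ay":0,"az":0,"jaw":-0.6},{"tx":0,"ty":0,"tz":0,"ax":0,"ay":0,"az":0,"jaw":-0.6},{"tx":0,"ty":0,"tz":0,"ax":0,"ay":0,"az":0,"jaw":-0.6},{"tx":0,"ty":0,"tz":0,"ax":0,"ay":0,"az":0,"jaw":-0.6},{"tx":0,"ty":0,"tz":0,"ax":0,"ay":0,"az":0,"jaw":-0.6},{"tx":0,"ty":0,"tz":0,"ax":0,"ay":0,"az":0,"jaw":-0.6},{"tx":0,"ty":0,"tz":0,"ax":0,"ay":0,"az":0,"jaw":-0.6}]' 40
```

```text
time: 63.7
ee_pos: [0.4405, -0.3105, 0.0485]
tcp_rot: [-180.0, 0.0, 178.8]
wrist_force: [-1.8, 1.4, 7.5]
opening: 0.0271
grasp_force: 39.8
```

```bash
python3 -m handwheel '[{"tx":-0.001,"ty":0,"tz":0,"ax":0,"ay":0,"az":0,"jaw":-0.6},{"tx":-0.0005,"ty":0,"tz":0,"ax":0,"ay":0,"az":0,"jaw":-0.6},{"tx":0,"ty":0,"tz":0,"ax":0,"ay":0,"az":0,"jaw":-0.6},{"tx":0,"ty":0,"tz":0,"ax":0,"ay":0,"az":0,"jaw":-0.6},{"tx":0,"ty":0,"tz":0,"ax":0,"ay":0,"az":0,"jaw":-0.6},{"tx":0,"ty":0,"tz":0,"ax":0,"ay":0,"az":0,"jaw":-0.6},{"tx":0,"ty":0,"tz":0,"ax":0,"ay":0,"az":0,"jaw":-0.6},{"tx":0,"ty":0,"tz":0,"ax":0,"ay":0,"az":0,"jaw":-0.6},{"tx":0,"ty":0,"tz":0,"ax":0,"ay":0,"az":0,"jaw":-0.6},{"tx":0,"ty":0,"tz":0,"ax":0,"ay":0,"az":0,"jaw":-0.6}]' 40; python3 -m handwheel '[{"tx":-0.001,"ty":0,"tz":0,"ax":0,"ay":0,"az":0,"jaw":-0.6},{"tx":-0.0005,"ty":0,"tz":0,"ax":0,"ay":0,"az":0,"jaw":-0.6},{"tx":0,"ty":0,"tz":0,"ax":0,"ay":0,"az":0,"jaw":-0.6},{"tx":0,"ty":0,"tz":0,"ax":0,"ay":0,"az":0,"jaw":-0.6},{"tx":0,"ty":0,"tz":0,"ax":0,"ay":0,"az":0,"jaw":-0.6},{"tx":0,"ty":0,"tz":0,"ax":0,"ay":0,"az":0,"jaw":-0.6},{"tx":0,"ty":0,"tz":0,"ax":0,"ay":0,"az":0,"jaw":-0.6},{"tx":0,"ty":0,"tz":0,"ax":0,"ay":0,"az":0,"jaw":-0.6},{"tx":0,"ty":0,"tz":0,"ax":0,"ay":0,"az":0,"jaw":-0.6},{"tx":0,"ty":0,"tz":0,"ax":0,"ay":0,"az":0,"jaw":-0.6}]' 40
```

```text
time: 64.95
ee_pos: [0.4416, -0.3105, 0.0485]
tcp_rot: [-180.0, 0.0, 178.8]
wrist_force: [-4.4, 2.7, 8.0]
opening: 0.0276
grasp_force: 40.0
time: 66.2
ee_pos: [0.4421, -0.3104, 0.0485]
tcp_rot: [-180.0, -0.1, 178.8]
wrist_force: [-10.5, 2.4, 11.1]
opening: 0.0276
grasp_force: 40.4
```

```bash
python3 -m handwheel '[{"tx":-0.001,"ty":0,"tz":0,"ax":0,"ay":0,"az":0,"jaw":-0.6},{"tx":-0.0005,"ty":0,"tz":0,"ax":0,"ay":0,"az":0,"jaw":-0.6},{"tx":0,"ty":0,"tz":0,"ax":0,"ay":0,"az":0,"jaw":-0.6},{"tx":0,"ty":0,"tz":0,"ax":0,"ay":0,"az":0,"jaw":-0.6},{"tx":0,"ty":0,"tz":0,"ax":0,"ay":0,"az":0,"jaw":-0.6},{"tx":0,"ty":0,"tz":0,"ax":0,"ay":0,"az":0,"jaw":-0.6},{"tx":0,"ty":0,"tz":0,"ax":0,"ay":0,"az":0,"jaw":-0.6},{"tx":0,"ty":0,"tz":0,"ax":0,"ay":0,"az":0,"jaw":-0.6},{"tx":0,"ty":0,"tz":0,"ax":0,"ay":0,"az":0,"jaw":-0.6},{"tx":0,"ty":0,"tz":0,"ax":0,"ay":0,"az":0,"jaw":-0.6}]' 40
```

```text
time: 67.45
ee_pos: [0.4426, -0.3104, 0.0485]
tcp_rot: [-180.0, -0.2, 178.8]
wrist_force: [-18.0, 3.7, 14.5]
opening: 0.0274
grasp_force: 40.8
```

Row is tight at 18 N. Release, lift and take a last look.

```bash
python3 -m handwheel '[{"tx":0,"ty":0,"tz":0,"ax":0,"ay":0,"az":0,"jaw":0.3},{"tx":0,"ty":0,"tz":0,"ax":0,"ay":0,"az":0,"jaw":0.53},{"tx":0,"ty":0,"tz":0,"ax":0,"ay":0,"az":0,"jaw":0.53},{"tx":0,"ty":0,"tz":0,"ax":0,"ay":0,"az":0,"jaw":0.53},{"tx":0,"ty":0,"tz":-0.02,"ax":0,"ay":0,"az":0,"jaw":0.53},{"tx":0,"ty":0,"tz":-0.04,"ax":0,"ay":0,"az":0,"jaw":0.53},{"tx":0,"ty":0,"tz":-0.05,"ax":0,"ay":0,"az":0,"jaw":0.53},{"tx":0,"ty":0,"tz":-0.05,"ax":0,"ay":0,"az":0,"jaw":0.53},{"tx":-0.03,"ty":0.05,"tz":-0.03,"ax":0,"ay":0,"az":0,"jaw":0.53},{"tx":-0.03,"ty":0.05,"tz":-0.03,"ax":0,"ay":0,"az":0,"jaw":0.53}]' 20; python3 -m handwheel '[{"tx":-0.03,"ty":0.05,"tz":-0.02,"ax":0,"ay":0,"az":0,"jaw":0.53},{"tx":-0.03,"ty":0.05,"tz":0,"ax":0,"ay":0,"az":0,"jaw":0.53},{"tx":0,"ty":0,"tz":0,"ax":0,"ay":0,"az":0,"jaw":0.53},{"tx":0,"ty":0,"tz":0,"ax":0,"ay":0,"az":0,"jaw":0.53},{"tx":0,"ty":0,"tz":0,"ax":0,"ay":0,"az":0,"jaw":0.53},{"tx":0,"ty":0,"tz":0,"ax":0,"ay":0,"az":0,"jaw":0.53},{"tx":0,"ty":0,"tz":0,"ax":0,"ay":0,"az":0,"jaw":0.53},{"tx":0,"ty":0,"tz":0,"ax":0,"ay":0,"az":0,"jaw":0.53},{"tx":0,"ty":0,"tz":0,"ax":0,"ay":0,"az":0,"jaw":0.53},{"tx":0,"ty":0,"tz":0,"ax":0,"ay":0,"az":0,"jaw":0.53}]' 20
python3 - <<'E'
from h import *
I,K,E=cam("wrist");save(cv2.resize(I,None,fx=1.4,fy=1.4),"w10.png")
E
```

```text
time: 68.7
ee_pos: [0.5045, -0.2156, 0.2658]
tcp_rot: [-180.0, 0.1, 178.8]
wrist_force: [1.2, -0.3, 0.2]
opening: 0.0655
grasp_force: 0.0
time: 69.95
ee_pos: [0.566, -0.1175, 0.2845]
tcp_rot: [180.0, 0.0, 178.9]
wrist_force: [-0.8, -0.2, 0.0]
opening: 0.0659
grasp_force: 0.0
```

View pics/w10.png

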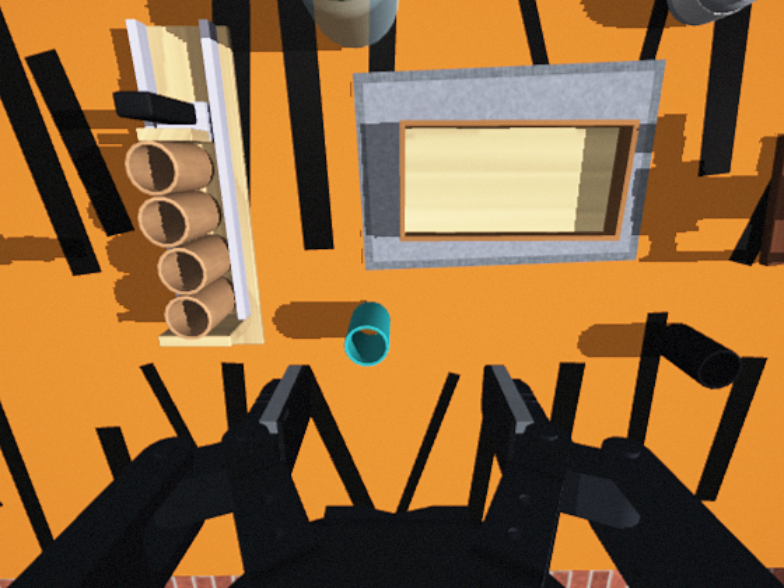

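The tubes are tight between jaw and stop (left, (170,165) to (190,315)), and the empty tray sits inside the mat (corners about (400,120) to (620,240)). The hook was on its rest in the earlier wrist view. Handing in.

```bash
python3 -c "
from workcell import workorder
print(workorder.job_done())"
```

```text
the job is handed in; nothing more can be done
None
```

The job is done and handed in at about 70 s: the tray is on the mat, the hook is back on its rest, and all four tubes stand upright in the rack, pressed by the shut jaw at about 18 N. No verdict came back.

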